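Hold a trackball's ball under the inspection microscope

ROBOT

A 6-joint arm with a two-finger parallel gripper is mounted at the origin on the work surface. World frame = base frame: x ahead of the robot, y to its left, z up, the work surface at z = 0. Lengths are in m, angles in rad, forces in N, time in s.
With the tool pointing down it reaches from about 0.3 to 0.875 m from the base axis. Payload 4.2 kg.
Tool frame: the origin (TCP) lies midway between the tips of the shut fingers; the grasp point (between the pads) lies 19 mm behind it; z points along the fingers, y is the direction in which the jaws open and shut (so a half turn about z gives the same grasp; the last joint's range is limited). The gripper opens to 85 mm and grips with 20 to 120 N. Pads are 22 mm wide; open, the fingers measure 114 mm over their backs; the gripper's body (76 mm by 85 mm) begins 54 mm behind the grasp point. The pads swing forward as they close: fully open they stand 13 mm farther back than shut.
Start: joints at [1.306, 0.32, 1.565, -0, 1.257, -0.02], TCP at [0.139, 0.558, 0.231] pointing down, gripper open.
Joint ranges: [-3.11, 3.11], [-0.84, 2.01], [0.21, 2.61], [-1.34, 4.49], [0.05, 2.63], [-2.56, 2.56]. Speed limits (rad/s): [2.57, 2.57, 3.14, 3.14, 3.14, 3.14].

INTERFACE

Orientations are given as a unit quaternion [x, y, z, w].
In Python, from workcell import bot gives the robot as it stands.
- The arm moves only by the tool jog_arm, never from a script. Its argument "plan" is a list of rows, each a list of 6 numbers: the shift along the tool's x, y, z in m, then the turn, a rotation vector about the tool's x, y, z in degrees. A call has 1 to 20 rows; each row shifts and turns the pose as measured when the row begins, along the tool's axes as they then stand; what a row does not reach is not made up. A row lasts 1/12 s, in which the tool goes at most 41.7 mm and 7.16 degrees, less where a joint would pass 70% of its speed; a pose out of reach is approached as far as the arm can. A call is refused whole if a number of a shift passes 0.0417 or a number of a turn 7.16, either way. A call with a gripper value outside its range is refused whole. "hand" is the opening, from -1 (shut) to 1 (fully open), set as the call begins (left out, the last holds). The fingers move at their own pace and stop on an object; the grip force is fixed at half the most. Time passes only in rows, so rows that do not move let the fingers close. It gives the time, the measured TCP pose, the force and the opening at its end, in the units of the state.
- bot.get_state(): the state, without advancing time (a new reading comes with each control period).
- bot.capture(name): name is "side" or "top"; returns (picture, depth): 384x512x3 uint8, red, green, blue; 384x512 float32, m along the optical axis (not along the pixel's ray), 0 where there is no reading.
- bot.camera_params(name): a dict with "fx", "fy", "cx", "cy" (pixels), "k1" (the pictures are not rectified: a ray, as slopes to the right and down, at radius r is drawn at 1 + k1 r^2 times it, then the intrinsics apply), "rvec" (rotation vector, rad) and "tvec" (3), from world to camera coordinates, as OpenCV has them. Camera axes: x right, y down, z forward; pixel columns grow to the right and rows downward; lengths in m; the calibration is good to about 2 mm. A picture is of the moment at which its call begins. camera_params takes no time and is no camera call.
- bot.close_job(): hands the job in, once; it reports no verdict.
Trained networks look in the newest picture that a camera, given by its name, has taken for a name from the list of things; names that differ only in an ending like _2 or _b are one class to them, and where a whole thing is asked for, a point or a joint stands for the part that bears it (a point fixed in the world has none). Each returns a list of dicts, best first, with "p" (0 to 1); they miss things now and then, are a little off and sometimes report something else, mostly with a low value. They report only what shows in the picture. A call takes as long as a camera call. They do not tell look-alikes from the thing itself.
- bot.regions_of(label, camera): "mask" (384x512 bool, what is visible of it) and "box" ([left, top, right, bottom] in pixels, round what is visible of it).
The state is a dict: "time": time; "joint_positions": joint angles; "qd": joint speeds; "joint_efforts": joint torques, N m; "eef_pos": TCP position; "eef_rot": TCP orientation; "ft_force": force on the tool from outside, world axes, zero at the start; "wrist_torque": the same for the moment, N m; "opening": opening from 0.0 (shut) to 1.0 (fully open).
Only numpy, scipy, OpenCV 4.12 (cv2) and the standard library are available. Lean on these libraries where they do the work, as an engineer would, in place of code of your own. Each camera call takes 0.05 s, during which the arm holds its last target.

TASK

The ball of this opened trackball has to be checked for scratches: take it out of its cup and set it in the dished pocket of the inspection tray where the tray stands, then let go of it. Pick the tray up by its handle and carry it without tipping it, so that the loose ball stays in the pocket, to the digital microscope on the boom stand, and finish while holding it there, level and still in the gripper, with the ball centred under the lens and its top about 6 cm below the lens face. Do not knock the microscope, the trackball or the other things on the mat.

Things in the scene. Friction and masses are not known exactly. Their poses are not given: they have to be found in the camera images.
- ball_center (a point): centre of the loose ball: smooth grey plastic, 34 mm diameter, 40 g. It starts in the trackball's cup, with its centre 33.5 mm above the trackball's underside; the cup's rim lies 13 mm below the ball's centre and reaches 21 mm out from it. It only rests there and lifts straight out. Seated in the tray's pocket its centre is 21.5 mm above the tray's underside
- trackball: opened trackball, loose, 350 g: black lower shell 140 mm (its x) by 90 mm (its y), 14 mm high, grey-topped palm rest 27 mm high at the -x end (from x = -68 to x = -22 mm), bared circuit board at the +x end. Origin: centre of its underside, z up. The ball's cup is centred at x = +12, y = 0 mm. It stands on a 3 mm thick blue silicone mat on the bench
- tray: inspection tray, loose, 110 g: flat aluminium pan 110 mm (its x) by 100 mm (its y) with a lip 8 mm high, a round black rubber dished pocket in its middle and one straight black bar handle sticking out level from the middle of its -x side. Origin: under the pocket's centre, on the underside; z up, x points from the handle to the pocket. Starts standing flat on the mat
- pocket (a point): centre of the floor of the tray's pocket, 4.5 mm above the tray's underside. The pocket is an open cone 56 mm across at its rim, the rim 12 mm above the tray's underside (7.5 mm above the pocket's floor); its sides slope about 28 degrees, so the ball lies loose in it, free to shift about 3 mm, and rolls out if the tray is tipped more than that
- handle (a point): middle of the tray's bar handle, 110 mm from the pocket's centre towards the tray's -x, 22 mm above the tray's underside. The bar runs along the tray's x from 57 to 155 mm behind the pocket's centre, 14 mm wide (along the tray's y) and 18 mm high (13 to 31 mm above the tray's underside). The tray is nose-heavy when held here: a firm grip (40 to 50 N) keeps it level
- lens (a point): centre of the lens face at the lower end of the digital microscope, looking straight down, 230 to 280 mm above the bench. White upright barrel, at most 52 mm in diameter, 132 mm long, on a boom about 96 mm above the lens face. Height locked by stiff friction: leave it alone
- microscope: boom stand of the microscope, fixed: origin on the bench straight under the lens; its steel post, 24 mm in diameter and 436 mm high, on a 150 mm square base 16 mm high, stands at x = +20, y = +250 mm in its frame, and the boom runs from the lens to the post
- ball: the same ball; its origin is a point of its surface that turns as it rolls, so go by ball_center
- mat: blue silicone work mat, fixed, 560 by 920 mm, 3 mm thick, lying on the bench under the work. Origin: centre of its underside
- spool: bystander: steel spool, 54 mm in diameter, 36 mm high, standing on the mat. Origin: centre of the underside
- jar: bystander: small white jar with a black cap, 42 mm in diameter, 40 mm high, on the mat. Origin: centre of the underside
- driver: bystander: black-handled screwdriver, 150 mm long, lying on the mat. Origin: its middle, x towards the blade
- dish: bystander: small empty steel bowl, 52 mm across, 22 mm high, on the mat. Origin: centre of the underside
Not all that is in view belongs to the job. Of the things that look like the tray, the larger one is meant.

How it is judged:
By the outcome, as a careful person would: the job done as asked, in the order asked, and still so for the second after the job is handed in, while the arm keeps its last pose, push and grip.
It also fails if it takes over 56 s, if anything falls off the work surface, if the arm or the gripper's body presses on something with over 40 N, if the wrist force passes 120 N, or if a joint passes its speed limit or range.

## Working session

There is one attempt and no reset: what is moved stays moved. The work goes in short steps, Python scripts to look and compute and a tool call to move; the robot and the scene stay as the last step left them, time stands still between calls to the robot, and variables do not carry over. Pictures are saved under pics/ and viewed, and the job is handed in when it is done.

Besides the shell and the picture viewer there is one more tool, called after "Call:" by a JSON object that holds its "op" and its "data". jog_arm: Moves the arm, as the interface text tells. Its arguments: {"type":"object","properties":{"plan":{"type":"array"},"hand":{"type":"number"}},"required":["plan"]}

```bash
mkdir -p pics; ls; cat > h.py <<'E'
import numpy as np, cv2
from workcell import bot
from scipy.spatial.transform import Rotation as R
def cam(n):
    p=bot.camera_params(n); K=np.array([[p['fx'],0,p['cx']],[0,p['fy'],p['cy']],[0,0,1.]])
    return p,R.from_rotvec(np.ravel(p['rvec'])).as_matrix(),np.ravel(p['tvec'])
def ray(n,uv):
    p,Rm,t=cam(n); uv=np.atleast_2d(uv).astype(float)
    d=np.stack([(uv[:,0]-p['cx'])/p['fx'],(uv[:,1]-p['cy'])/p['fy']],1); s=d.copy()
    for _ in range(20): s=d/(1+p['k1']*(s**2).sum(1,keepdims=True))
    return np.c_[s,np.ones(len(s))]
def world(n,uv,z):
    p,Rm,t=cam(n); return (ray(n,uv)*np.ravel(z)[:,None]-t)@Rm
def atz(n,uv,h):
    p,Rm,t=cam(n); d=ray(n,uv)@Rm; o=-t@Rm
    return o+d*((h-o[2])/d[:,2:3])
def pix(n,P):
    p,Rm,t=cam(n); c=np.atleast_2d(P)@Rm.T+t; s=c[:,:2]/c[:,2:]; s=s*(1+p['k1']*(s**2).sum(1,keepdims=True))
    return s*[p['fx'],p['fy']]+[p['cx'],p['cy']]
def cloud(n,depth):
    v,u=np.mgrid[0:384,0:512]; return world(n,np.c_[u.ravel(),v.ravel()],depth.ravel()).reshape(384,512,3)
def save(f,im): cv2.imwrite('pics/'+f,im[...,::-1])
E
python3 - <<'E'
from h import *
for n in('side','top'):
    im,d=bot.capture(n); save(n+'0.png',im); np.savez(n+'0.npz',im=im,d=d)
    p,Rm,t=cam(n); print(n,p, 'pos',-t@Rm)
print(bot.get_state())
E
```

```text
pics
side {'fx': 404.6035722945943, 'fy': 404.6035722945943, 'cx': 261.6562263782919, 'cy': 194.39768424014235, 'k1': -0.02997615789265544, 'rvec': array([ 2.28426273, -0.39170721,  0.17309927]), 'tvec': array([-0.58271401,  0.23959912,  0.91628768])} pos [ 0.37760313 -0.67937084  0.79524689]
top {'fx': 483.1234892096416, 'fy': 483.1234892096416, 'cx': 259.1179421093688, 'cy': 195.31151698007488, 'k1': -0.12004428673582773, 'rvec': array([ 2.08600968, -2.14084663,  0.19129878]), 'tvec': array([0.02267068, 0.60139945, 1.23551967])} pos [ 0.35235376 -0.00688279  1.32834618]
{'time': 0.1, 'joint_positions': array([ 1.30603974e+00,  3.20252331e-01,  1.56553043e+00,  4.72868937e-05,
        1.25741172e+00, -2.00140974e-02]), 'qd': array([ 0.00028638, -0.00131935, -0.00404614,  0.00039407,  0.00020182,
       -0.00057057]), 'joint_efforts': array([ 1.50332020e-03, -4.16407907e+01, -2.34703749e+01,  4.02832745e-05,
        4.77664842e-03,  1.37602885e-05]), 'eef_pos': array([0.13921073, 0.55746549, 0.23056267]), 'eef_rot': array([ 1.22073275e-01,  9.92520767e-01, -7.89618983e-04, -1.35912111e-04]), 'ft_force': array([-0.48475455, -1.14674556, -0.16099257]), 'wrist_torque': array([-0.00395089, -0.01849095,  0.00899211]), 'opening': 0.9972746237747546}
```

```bash
sleep 1
```

```text
(no output)
```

View pics/top0.png

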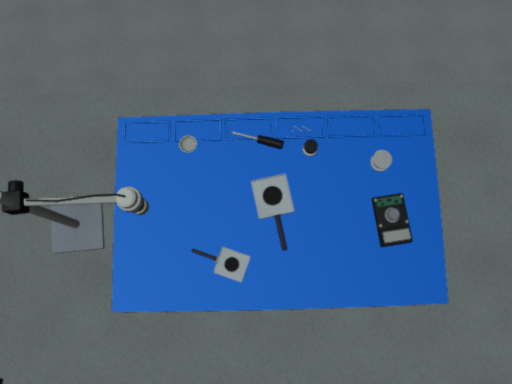

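View pics/side0.png

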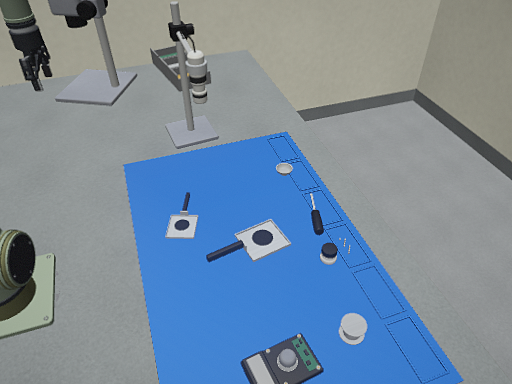

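The top view shows the trackball at about (392,218), the large tray at (273,196) and a small look-alike at (232,264). The microscope is at (130,200), with its post on the left. The larger tray is the one meant. Now I'll measure positions and take an enlarged crop.

```bash
python3 - <<'E'
from h import *
out={}
for n in('top','side'):
    bot.capture(n)
    z=np.load(n+'0.npz'); C=cloud(n,z['d']); im=z['im']
    for l in('ball_center','trackball','tray','handle','microscope','lens','spool','jar','driver','dish','pocket'):
        try: r=bot.regions_of(l,n)
        except Exception as e: print(n,l,'ERR',e); continue
        for q in r[:3]:
            m=q['mask']&(z['d']>0)
            if q['p']<.2 or m.sum()<3: continue
            P=C[m]; print(n,l,round(q['p'],2),np.round(q['box']),m.sum(),'med',np.round(np.median(P,0),3),'zmax',np.round(np.percentile(P[:,2],[5,95]),3))
            np.savez(f'm_{n}_{l}_{r.index(q) if 0 else int(q["box"][0])}.npz',m=q['mask'])
im=np.load('top0.npz')['im']; 
c=cv2.resize(im[160:290,180:300],None,fx=5,fy=5,interpolation=cv2.INTER_CUBIC)[:600]; save('trays.png',c)
im=np.load('side0.npz')['im']; save('sc.png',cv2.resize(im[0:150,120:290],None,fx=4,fy=4,interpolation=cv2.INTER_CUBIC))
print(bot.get_state()['time'])
E
```

```text
top ball_center 0.69 [386. 208. 397. 219.] 113 med [ 0.542 -0.351  0.049] zmax [0.039 0.055]
top trackball 0.69 [368. 194. 414. 245.] 1513 med [ 0.526 -0.353  0.02 ] zmax [0.012 0.033]
top trackball 0.28 [253. 175. 292. 248.] 1593 med [ 0.6   -0.036  0.007] zmax [0.001 0.034]
top tray 0.87 [253. 174. 296. 250.] 1603 med [ 0.601 -0.036  0.007] zmax [0.001 0.034]
top tray 0.82 [189. 249. 251. 282.] 892 med [0.428 0.091 0.006] zmax [0.    0.025]
top handle 0.93 [253. 178. 292. 252.] 1642 med [ 0.602 -0.035  0.007] zmax [0.001 0.034]
top handle 0.93 [190. 247. 251. 280.] 883 med [0.427 0.091 0.006] zmax [0.    0.025]
top microscope 0.94 [  0. 180. 150. 251.] 4692 med [0.538 0.503 0.16 ] zmax [0.012 0.394]
top lens 0.73 [  7. 183. 150. 216.] 1865 med [0.54  0.38  0.367] zmax [0.323 0.394]
top spool 0.7 [370. 154. 390. 172.] 286 med [ 0.696 -0.332  0.039] zmax [0.005 0.043]
top jar 0.62 [304. 139. 316. 154.] 168 med [ 0.737 -0.138  0.042] zmax [0.014 0.047]
top jar 0.44 [  4. 182. 151. 216.] 1980 med [0.54  0.373 0.367] zmax [0.318 0.397]
top driver 0.74 [369. 152. 392. 172.] 350 med [ 0.6
[... 1095 characters left out ...]
side lens 0.61 [170.  20. 203. 106.] 1347 med [0.541 0.264 0.357] zmax [0.271 0.389]
side spool 0.85 [338. 315. 370. 341.] 686 med [ 0.697 -0.341  0.039] zmax [0.005 0.041]
side jar 0.57 [322. 242. 339. 268.] 321 med [ 0.737 -0.146  0.039] zmax [0.009 0.044]
side driver 0.77 [311. 195. 324. 235.] 227 med [ 0.76  -0.035  0.026] zmax [0.016 0.03 ]
side dish 0.64 [276. 163. 294. 174.] 169 med [0.765 0.215 0.017] zmax [0.004 0.026]
side pocket 0.87 [168. 194. 197. 240.] 723 med [0.427 0.09  0.006] zmax [0.002 0.024]
side pocket 0.73 [205. 219. 288. 260.] 1604 med [ 0.595 -0.042  0.007] zmax [0.003 0.034]
side pocket 0.61 [277. 350. 296. 368.] 259 med [ 0.543 -0.36   0.048] zmax [0.037 0.053]
1.3
```

View pics/trays.png

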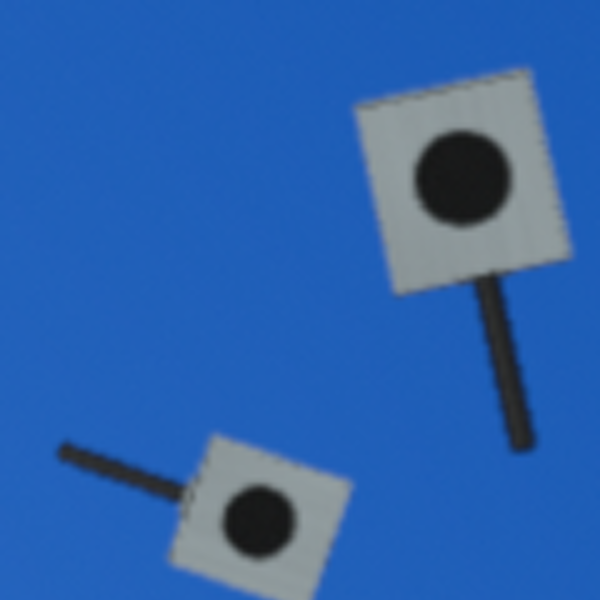

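View pics/sc.png

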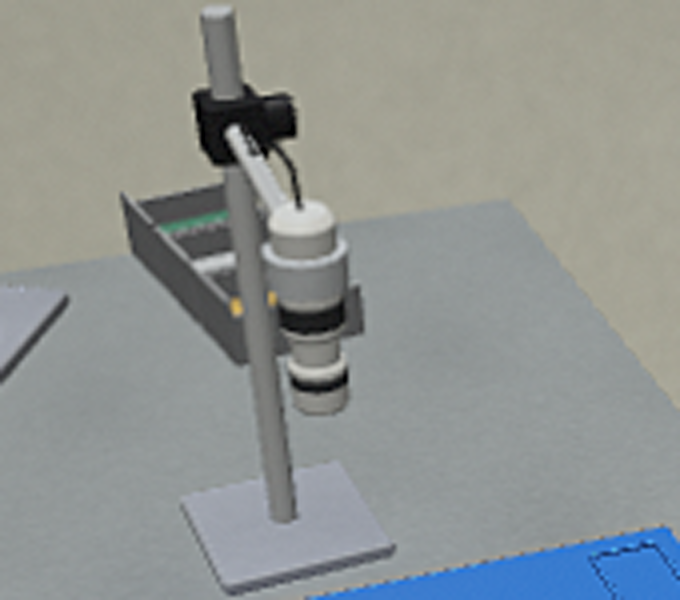

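```bash
ls m_*; cat > fit.py <<'E'
from h import *
from scipy.optimize import least_squares
import glob
def fitsphere(P,z=None,r=.017):
    f=lambda c:np.linalg.norm(P-c,axis=1)-r
    s=least_squares(f,np.median(P,0)-[0,0,.01],loss='soft_l1',f_scale=.001); return s.x, np.median(abs(f(s.x)))
E
python3 - <<'E'
from fit import *
for n in('top','side'):
    z=np.load(n+'0.npz'); C=cloud(n,z['d'])
    f=glob.glob(f'm_{n}_ball_center*')[0]; m=np.load(f)['m']; 
    mm=cv2.erode(m.astype(np.uint8),np.ones((3,3)))>0
    print(n,'ball sphere',fitsphere(C[mm&(z['d']>0)]))
    ys,xs=np.nonzero(m); (cx,cy),r=cv2.minEnclosingCircle(np.c_[xs,ys].astype(np.float32)); print(' outline',atz(n,[[cx,cy],[xs.mean(),ys.mean()]],.0365))
    # tray
    hsv=cv2.cvtColor(z['im'],cv2.COLOR_RGB2HSV); bx=(245,165,305,260) if n=='top' else (195,210,300,270)
    dark=((hsv[...,2]<60)).astype(np.uint8); k=np.zeros_like(dark); k[bx[1]:bx[3],bx[0]:bx[2]]=1; dark*=k
    nc,lab,st,ce=cv2.connectedComponentsWithStats(dark)
    for i in range(1,nc):
        if st[i,4]<40: continue
        ys,xs=np.nonzero(lab==i); 
        print(' dark',st[i],ce[i],'z.015',atz(n,[ce[i]],.015)[0].round(4),'z.034',atz(n,[ce[i]],.034)[0].round(4))
        hp=C[(lab==i)&(z['d']>0)]; hp=hp[np.isfinite(hp).all(1)]
        print('   cloud mean',hp.mean(0).round(4),np.percentile(hp[:,2],[5,50,95]).round(4)); 
        w=atz(n,np.c_[xs,ys],.034 if ce[i][1]>220 and n=='top' else .015); c=w[:,:2]-w[:,:2].mean(0); u,s,vt=np.linalg.svd(c,full_matrices=False); print('   dir',vt[0],np.ptp(c@vt[0]),np.ptp(c@vt[1]))
    white=((hsv[...,1]<60)&(hsv[...,2]>120)).astype(np.uint8)*k
    ys,xs=np.nonzero(white); w=atz(n,np.c_[xs,ys],.008)[:,:2].astype(np.float32); r=cv2.minAreaRect(w*1000);print(' rect',r)
    # trackball
    m=np.load(glob.glob(f'm_{n}_trackball*')[-1])['m']; print(glob.glob(f'm_{n}_trackball*'))
    ys,xs=np.nonzero(m);print(' tb', cv2.minAreaRect((atz(n,np.c_[xs,ys],.018)[:,:2]*1000).astype(np.float32)))
    # microscope barrel
    m=(C[...,2]>.2)&(abs(C[...,0]-.54)<.06)&(C[...,1]>.2)&(C[...,1]<.34)&(z['d']>0)
    P=C[m]
    for a in np.arange(.2,.42,.01):
        q=P[(P[:,2]>=a)&(P[:,2]<a+.01)]
        if len(q)>8: print('  z',a.round(2),len(q),'x',np.percentile(q[:,0],[2,50,98]).round(4),'y',np.percentile(q[:,1],[2,50,98]).round(4))
E
```

```text
m_side_ball_center_280.npz
m_side_dish_276.npz
m_side_driver_310.npz
m_side_handle_165.npz
m_side_handle_207.npz
m_side_jar_321.npz
m_side_lens_170.npz
m_side_microscope_168.npz
m_side_pocket_167.npz
m_side_pocket_205.npz
m_side_pocket_276.npz
m_side_spool_338.npz
m_side_trackball_244.npz
m_side_tray_163.npz
m_side_tray_207.npz
m_top_ball_center_385.npz
m_top_dish_177.npz
m_top_dish_253.npz
m_top_driver_232.npz
m_top_driver_369.npz
m_top_handle_190.npz
m_top_handle_253.npz
m_top_jar_304.npz
m_top_jar_4.npz
m_top_lens_6.npz
m_top_microscope_0.npz
m_top_pocket_193.npz
m_top_pocket_254.npz
m_top_spool_370.npz
m_top_trackball_253.npz
m_top_trackball_367.npz
m_top_tray_189.npz
m_top_tray_253.npz
top ball sphere (array([ 0.54471277, -0.35414188,  0.03683637]), np.float64(0.0013655140277862403))
 outline [[ 0.54397443 -0.35487986  0.0365    ]
 [ 0.54413943 -0.35435778  0.0365    ]]
 dark [263 187  19  18 261] [272.08045977 195.25670498] z.015 [ 0.6095 -0.0284  0.015 ] z.034 [ 0.6058 -0.028   0.034 ]
   cloud mean [ 0.6102 -0.0284  0.0114] [0.005  0.0115 0.0173]
   dir [ 0.35326764 -0.935522
[... 2037 characters left out ...]
559 0.2613 0.278 ]
  z 0.3 38 x [0.5254 0.5397 0.5558] y [0.2578 0.2628 0.2706]
  z 0.31 41 x [0.5225 0.5384 0.558 ] y [0.2516 0.2568 0.2658]
  z 0.32 60 x [0.5206 0.5387 0.5591] y [0.2507 0.2563 0.2728]
  z 0.33 69 x [0.521  0.5378 0.5616] y [0.2513 0.2574 0.2714]
  z 0.34 51 x [0.5168 0.5381 0.5603] y [0.2482 0.2533 0.2671]
  z 0.35 86 x [0.516  0.5368 0.5653] y [0.2471 0.2535 0.27  ]
  z 0.36 107 x [0.5167 0.5368 0.5659] y [0.2473 0.2557 0.2798]
  z 0.37 71 x [0.5213 0.5381 0.5597] y [0.2518 0.2573 0.2715]
  z 0.38 88 x [0.522  0.5405 0.5593] y [0.2515 0.2596 0.2823]
  z 0.39 40 x [0.5281 0.5403 0.5543] y [0.259  0.2712 0.2819]
  z 0.41 16 x [0.5401 0.5419 0.5442] y [0.2803 0.2976 0.33  ]
```

Large tray: pocket near top pixel (272,195), handle near (280,231), pan about 110×100 mm. The other, at (232,264), is clearly smaller. Next I'll refine the lens and locate the other stand.

```bash
cat > mv.py <<'E'
from h import *
def yaw(s):
    X=R.from_quat(s['eef_rot']).as_matrix()[:,0]; return np.degrees(np.arctan2(X[1],X[0]))
def plan(pts,n):
    """pts: list of (x,y,z,yaw_deg); n rows per leg; tool kept straight down"""
    s=bot.get_state(); p=s['eef_pos']; Rm=R.from_quat(s['eef_rot']); rows=[]
    for (x,y,z,w),k in zip(pts,n):
        a0=Rm; T=R.from_matrix(np.c_[[np.cos(np.radians(w)),np.sin(np.radians(w)),0],[np.sin(np.radians(w)),-np.cos(np.radians(w)),0],[0,0,-1]])
        rv=(a0.inv()*T).as_rotvec(); p0=p
        for i in range(k):
            f=(i+1)/k; q=p0+(np.array([x,y,z])-p0)*f; Rn=a0*R.from_rotvec(rv*f)
            rows.append(np.r_[(Rm.inv().apply(q-p)),np.degrees((Rm.inv()*Rn).as_rotvec())]); p=q; Rm=Rn
    for r in rows: print('['+','.join('%g'%round(v,3 if j<3 else 1) if 1 else 0 for j,v in enumerate(r))+'],', '!!' if abs(r[:3]).max()>.0417 or abs(r[3:]).max()>7.16 else '')
def st():
    s=bot.get_state(); print('t',round(s['time'],2),'tcp',s['eef_pos'].round(4),'yaw',yaw(s).round(2),'zax',R.from_quat(s['eef_rot']).as_matrix()[:,2].round(4),'F',s['ft_force'].round(2),'T',s['wrist_torque'].round(2),'open',round(s['opening'],3),'q',s['joint_positions'].round(2))
E
python3 - <<'E'
from h import *
from scipy.optimize import least_squares
z=np.load('side0.npz'); C=cloud('side',z['d'])
for uv in [(95,85),(80,85),(105,30),(80,10)]: print(uv,C[uv[1],uv[0]].round(3))
for n in('side','top'):
    z=np.load(n+'0.npz'); C=cloud(n,z['d'])
    m=(C[...,2]>.255)&(C[...,2]<.30)&(abs(C[...,0]-.54)<.04)&(C[...,1]>.24)&(C[...,1]<.29)
    P=C[m]
    s=least_squares(lambda c:np.hypot(P[:,0]-c[0],P[:,1]-c[1])-c[2],[.54,.27,.018],loss='soft_l1',f_scale=.001);print(n,'lens cyl',s.x)
    m=(C[...,2]>.38)&(C[...,2]<.398)&(abs(C[...,0]-.54)<.04)&(C[...,1]>.24)&(C[...,1]<.295)
    print(C[m][:,2].max(), np.percentile(C[m][:,2],[50,90,98]))
z=np.load('side0.npz'); C=cloud('side',z['d'])
for r in range(92,108): print(r,[tuple(C[r,u].round(3)) if abs(C[r,u,0]-.54)<.05 else '-' for u in range(195,206,3)], z['im'][r,199])
# silhouette bottom front rim at (x=.5405,y=.272-.0175)
for h in (.25,.255,.26,.265): print(h,pix('side',[[.5405,.2545,h],[.535,.2548,h]]).round(1))
E
python3 - <<'E'
from mv import *
st()
plan([(.20,.40,.26,130),(.30,.15,.24,80),(.36,-.10,.2,40)],[6,8,8])
E
```

```text
(95, 85) [0.24  0.975 0.017]
(80, 85) [0.182 0.993 0.019]
(105, 30) [0.333 0.933 0.244]
(80, 10) [0.268 0.904 0.331]
side lens cyl [0.5417421  0.27385838 0.01779037]
0.3978602921825443 [0.38819882 0.39100744 0.39613677]
top lens cyl [0.54275112 0.27521945 0.01922996]
0.39728863221619065 [0.38976998 0.39280761 0.3947528 ]
92 [(np.float64(0.53), np.float64(0.263), np.float64(0.292)), (np.float64(0.537), np.float64(0.258), np.float64(0.293)), (np.float64(0.544), np.float64(0.257), np.float64(0.292)), (np.float64(0.553), np.float64(0.26), np.float64(0.289))] [190 192 185]
93 [(np.float64(0.529), np.float64(0.26), np.float64(0.29)), (np.float64(0.536), np.float64(0.258), np.float64(0.29)), (np.float64(0.544), np.float64(0.258), np.float64(0.289)), (np.float64(0.552), np.float64(0.261), np.float64(0.286))] [200 201 194]
94 [(np.float64(0.529), np.float64(0.262), np.float64(0.287)), (np.float64(0.536), np.float64(0.256), np.float64(0.289)), (np.float64(0.543), np.float64(0.251), np.float64(0.29)), (np.float64(0.551), np.float64(0.256), np.float64(0.286))] [154 155 149]
95 [(np.float64(0.528
[... 2540 characters left out ...]
.    1.26 -0.02]
[-0.016,-0.023,-0.005,0,-0,6], 
[-0.019,-0.021,-0.005,0,-0,6], 
[-0.021,-0.019,-0.005,0,-0,6], 
[-0.023,-0.017,-0.005,0,-0,6], 
[-0.024,-0.015,-0.005,0,-0,6], 
[-0.026,-0.012,-0.005,0,-0,6], 
[-0.032,-0.011,0.003,-0,0,6.2], 
[-0.033,-0.007,0.003,-0,0,6.2], 
[-0.033,-0.003,0.003,-0,0,6.2], 
[-0.034,0,0.003,-0,0,6.3], 
[-0.033,0.004,0.003,-0,0,6.2], 
[-0.033,0.008,0.003,-0,0,6.2], 
[-0.032,0.011,0.003,-0,0,6.3], 
[-0.03,0.015,0.003,-0,0,6.2], 
[-0.029,0.013,0.005,0,-0,5], 
[-0.028,0.015,0.005,0,-0,5], 
[-0.027,0.018,0.005,0,-0,5], 
[-0.025,0.02,0.005,0,-0,5], 
[-0.023,0.022,0.005,0,-0,5], 
[-0.021,0.024,0.005,0,-0,5], 
[-0.019,0.026,0.005,0,-0,5], 
[-0.017,0.027,0.005,0,-0,5],
```

Call:
{"op": "jog_arm", "data": {"plan": [[-0.016, -0.023, -0.005, 0, 0, 6], [-0.019, -0.021, -0.005, 0, 0, 6], [-0.021, -0.019, -0.005, 0, 0, 6], [-0.023, -0.017, -0.005, 0, 0, 6], [-0.024, -0.015, -0.005, 0, 0, 6], [-0.026, -0.012, -0.005, 0, 0, 6], [-0.032, -0.011, 0.003, 0, 0, 6.2], [-0.033, -0.007, 0.003, 0, 0, 6.2], [-0.033, -0.003, 0.003, 0, 0, 6.2], [-0.034, 0, 0.003, 0, 0, 6.2], [-0.033, 0.004, 0.003, 0, 0, 6.2], [-0.033, 0.008, 0.003, 0, 0, 6.2], [-0.032, 0.011, 0.003, 0, 0, 6.2], [-0.03, 0.015, 0.003, 0, 0, 6.2]], "hand": 1}}

```text
time: 2.47
eef_pos: [0.2932, 0.134, 0.2373]
eef_rot: [0.783, 0.623, 0.005, -0.0]
ft_force: [0.3, -0.1, -0.3]
opening: 1.0
```

```bash
python3 - <<'E'
from mv import *
st()
plan([(.36,-.10,.2,40),(.5447,-.3545,.14,7.5)],[8,11])
E
```

```text
t 2.47 tcp [0.2932 0.134  0.2373] yaw 77.01 zax [ 0.008   0.0074 -0.9999] F [ 0.27 -0.15 -0.28] T [-0.02  0.   -0.01] open 1.0 q [ 0.39 -0.1   2.04  0.    1.19  0.61]
[-0.027,0.015,0.005,0,-0.1,4.6], 
[-0.025,0.017,0.005,0,-0.1,4.6], 
[-0.024,0.019,0.005,0,-0.1,4.6], 
[-0.022,0.021,0.005,0,-0.1,4.6], 
[-0.021,0.022,0.005,0,-0.1,4.6], 
[-0.019,0.024,0.005,0,-0.1,4.6], 
[-0.017,0.025,0.005,0,-0.1,4.6], 
[-0.015,0.027,0.005,0,-0.1,4.6], 
[-0.002,0.029,0.005,-0,-0,3], 
[-0.001,0.029,0.005,-0,-0,3], 
[0.001,0.029,0.005,-0,-0,3], 
[0.002,0.028,0.005,-0,-0,3], 
[0.004,0.028,0.005,-0,-0,3], 
[0.005,0.028,0.005,-0,-0,3], 
[0.007,0.028,0.005,-0,-0,3], 
[0.008,0.027,0.005,-0,-0,3], 
[0.01,0.027,0.005,-0,-0,3], 
[0.011,0.026,0.005,-0,-0,3], 
[0.012,0.026,0.005,-0,-0,3],
```

Tracking is good.

Call:
{"op": "jog_arm", "data": {"plan": [[-0.027, 0.015, 0.005, 0, -0.1, 4.6], [-0.025, 0.017, 0.005, 0, -0.1, 4.6], [-0.024, 0.019, 0.005, 0, -0.1, 4.6], [-0.022, 0.021, 0.005, 0, -0.1, 4.6], [-0.021, 0.022, 0.005, 0, -0.1, 4.6], [-0.019, 0.024, 0.005, 0, 0, 4.6], [-0.017, 0.025, 0.005, 0, 0, 4.6], [-0.015, 0.027, 0.005, 0, 0, 4.6], [-0.002, 0.029, 0.005, 0, 0, 3], [-0.001, 0.029, 0.005, 0, 0, 3], [0.001, 0.029, 0.005, 0, 0, 3], [0.002, 0.028, 0.005, 0, 0, 3], [0.004, 0.028, 0.005, 0, 0, 3], [0.005, 0.028, 0.005, 0, 0, 3], [0.007, 0.028, 0.005, 0, 0, 3], [0.008, 0.027, 0.005, 0, 0, 3], [0.01, 0.027, 0.005, 0, 0, 3], [0.011, 0.026, 0.005, 0, 0, 3], [0.012, 0.026, 0.005, 0, 0, 3]]}}

```text
time: 4.05
eef_pos: [0.5331, -0.3973, 0.1444]
eef_rot: [1.0, 0.025, 0.009, 0.001]
ft_force: [1.1, 1.0, 0.9]
opening: 1.004
```

```bash
python3 - <<'E'
from mv import *
st()
plan([(.5447,-.3545,.10,7.5),(.5447,-.3545,.10,7.5)],[3,1])
im,d=bot.capture('side'); save('s1.png',cv2.resize(im[250:384,200:380],None,fx=4,fy=4))
E
```

```text
t 4.05 tcp [ 0.5331 -0.3973  0.1444] yaw 2.85 zax [ 1.770e-02 -8.000e-04 -9.998e-01] F [1.11 1.01 0.93] T [-0.02 -0.01  0.04] open 1.004 q [-0.66  0.51  1.48  0.01  1.13  0.85]
[0.004,-0.014,0.015,0,-0.3,-1.5], 
[0.005,-0.014,0.015,0,-0.3,-1.5], 
[0.005,-0.014,0.015,0,-0.3,-1.5], 
[0,0,0,-0,-0,0],
```

Call:
{"op": "jog_arm", "data": {"plan": [[0.004, -0.014, 0.015, 0, -0.3, -1.5], [0.005, -0.014, 0.015, 0, -0.3, -1.5], [0.005, -0.014, 0.015, 0, -0.3, -1.5], [0, 0, 0, 0, 0, 0]]}}

```text
time: 4.43
eef_pos: [0.549, -0.3634, 0.0946]
eef_rot: [0.998, 0.062, 0.003, 0.005]
ft_force: [-0.9, -0.1, -0.5]
opening: 0.996
```

```bash
python3 - <<'E'
from mv import *
st()
plan([(.5447,-.3545,.08,7.5)],[2])
im,d=bot.capture('side'); save('s2.png',cv2.resize(im[234:384,200:380],None,fx=4,fy=4))
E
```

```text
t 4.43 tcp [ 0.549  -0.3634  0.0946] yaw 7.09 zax [ 0.0058 -0.0089 -0.9999] F [-0.87 -0.13 -0.49] T [ 0.04  0.01 -0.04] open 0.996 q [-0.6   0.55  1.55 -0.    1.03  0.85]
[-0.002,-0.005,0.007,0.3,-0.1,-0.2], 
[-0.002,-0.005,0.007,0.3,-0.1,-0.2],
```

View pics/s2.png

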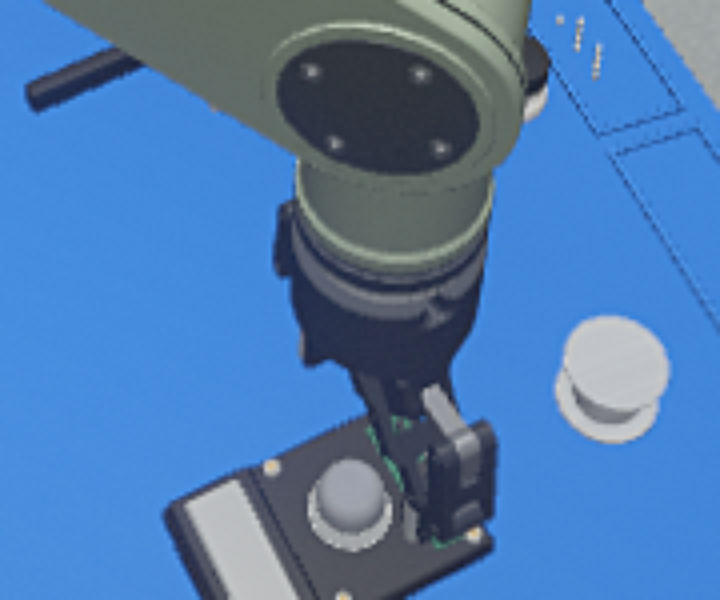

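Side view: the ball sits in the cup at crop (350,497), and the open gripper hovers above it, one finger nearer the camera as planned. Descending in small steps.

Call:
{"op": "jog_arm", "data": {"plan": [[-0.002, -0.004, 0.005, 0.3, -0.1, 0], [-0.002, -0.004, 0.005, 0.2, -0.1, 0], [0, 0, 0, 0, 0, 0], [0, 0, 0, 0, 0, 0]]}}

```text
time: 4.82
eef_pos: [0.5447, -0.3599, 0.0886]
eef_rot: [0.998, 0.061, 0.003, 0.003]
ft_force: [0.2, -0.5, 0.1]
opening: 1.0
```

```bash
python3 - <<'E'
from mv import *
st()
plan([(.5447,-.3545,.0285,7.5)],[5])
E
```

```text
t 4.82 tcp [ 0.5447 -0.3599  0.0886] yaw 6.94 zax [ 0.0073 -0.0066 -1.    ] F [ 0.23 -0.52  0.14] T [ 0.   -0.01 -0.01] open 1.0 q [-0.6   0.55  1.57 -0.    1.01  0.85]
[0,-0.001,0.012,0.1,-0.1,-0.1], 
[0,-0.001,0.012,0.1,-0.1,-0.1], 
[0,-0.001,0.012,0.1,-0.1,-0.1], 
[0,-0.001,0.012,0.1,-0.1,-0.1], 
[0,-0.001,0.012,0.1,-0.1,-0.1],
```

Call:
{"op": "jog_arm", "data": {"plan": [[0, -0.003, 0.01, 0.2, -0.2, 0], [0, -0.003, 0.01, 0.2, -0.2, 0], [0, -0.001, 0.01, 0, 0, 0], [0, 0, 0.008, 0, 0, 0], [0, 0, 0.004, 0, 0, 0], [0, 0, 0, 0, 0, 0]]}}

```text
time: 5.32
eef_pos: [0.5437, -0.3537, 0.0434]
eef_rot: [0.998, 0.06, 0.0, 0.001]
ft_force: [-0.2, -0.7, -0.3]
opening: 1.002
```

```bash
python3 - <<'E'
from mv import *
st()
plan([(.5447,-.3545,.0285,7.5)],[2])
E
```

```text
t 5.32 tcp [ 0.5437 -0.3537  0.0434] yaw 6.83 zax [ 5.0e-04 -1.3e-03 -1.0e+00] F [-0.16 -0.7  -0.31] T [-0.03  0.02 -0.03] open 1.002 q [-0.59  0.59  1.62 -0.    0.93  0.86]
[0,0,0.007,0,-0,-0.3], 
[0,0,0.007,0,-0,-0.3],
```

Call:
{"op": "jog_arm", "data": {"plan": [[0.001, 0.001, 0.007, 0, 0, 0], [0, 0, 0.007, 0, 0, 0], [0, 0, 0.001, 0, 0, 0], [0, 0, 0, 0, 0, 0]]}}

```text
time: 5.65
eef_pos: [0.545, -0.3548, 0.0262]
eef_rot: [0.998, 0.06, 0.0, 0.001]
ft_force: [0.3, -0.7, -0.9]
opening: 0.999
```

```bash
python3 - <<'E'
from mv import *
st()
E
```

```text
t 5.65 tcp [ 0.545  -0.3548  0.0262] yaw 6.84 zax [ 1.0e-04 -1.1e-03 -1.0e+00] F [ 0.33 -0.65 -0.86] T [-0.04 -0.03 -0.04] open 0.999 q [-0.59  0.61  1.63 -0.    0.9   0.86]
```

Call:
{"op": "jog_arm", "data": {"plan": [[0, 0, -0.003, 0, 0, 0], [0, 0, 0, 0, 0, 0], [0, 0, 0, 0, 0, 0]]}}

```text
time: 5.9
eef_pos: [0.5453, -0.355, 0.0297]
eef_rot: [0.998, 0.06, 0.0, 0.001]
ft_force: [-0.0, 1.3, -0.0]
opening: 1.0
```

```bash
python3 - <<'E'
from mv import *
st()
E
```

```text
t 5.9 tcp [ 0.5453 -0.355   0.0297] yaw 6.83 zax [ 5.0e-04 -1.4e-03 -1.0e+00] F [-0.03  1.26 -0.01] T [ 0.03 -0.04  0.05] open 1.0 q [-0.59  0.61  1.63 -0.    0.9   0.86]
```

Call:
{"op": "jog_arm", "data": {"plan": [[0, 0, 0.001, 0, 0, 0], [0, 0, 0, 0, 0, 0], [0, 0, 0, 0, 0, 0], [0, 0, 0, 0, 0, 0], [0, 0, 0, 0, 0, 0], [0, 0, 0, 0, 0, 0], [0, 0, 0, 0, 0, 0], [0, 0, 0, 0, 0, 0]], "hand": -1}}

```text
time: 6.57
eef_pos: [0.5462, -0.3556, 0.0305]
eef_rot: [0.998, 0.06, 0.002, 0.002]
ft_force: [0.7, -0.4, 0.3]
opening: 0.362
```

```bash
python3 - <<'E'
from mv import *
st()
im,d=bot.capture('side'); save('s3.png',cv2.resize(im[234:384,200:380],None,fx=4,fy=4))
E
```

```text
t 6.57 tcp [ 0.5462 -0.3556  0.0305] yaw 6.84 zax [ 0.0035 -0.0034 -1.    ] F [ 0.67 -0.41  0.34] T [0.03 0.02 0.01] open 0.362 q [-0.59  0.61  1.63 -0.    0.9   0.86]
```

View pics/s3.png

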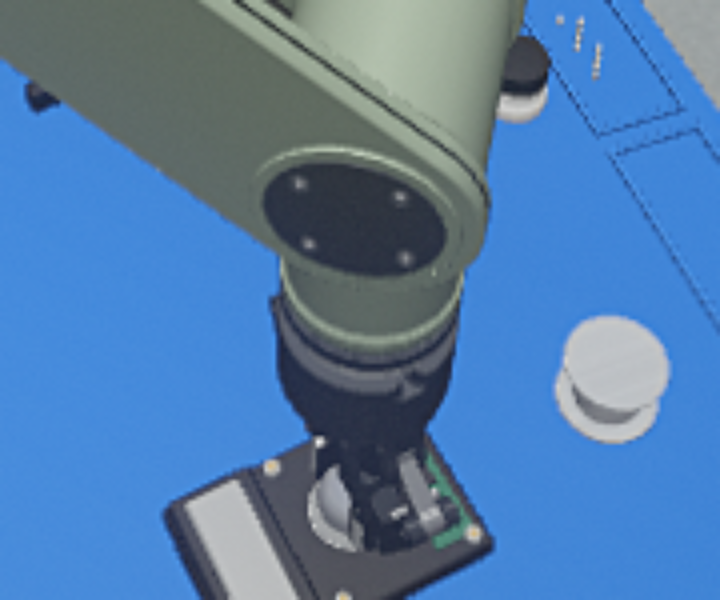

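Call:
{"op": "jog_arm", "data": {"plan": [[0, 0, 0, 0, 0, 0], [0, 0, 0, 0, 0, 0], [0, 0, 0, 0, 0, 0]]}}

```text
time: 6.87
eef_pos: [0.5462, -0.3556, 0.0304]
eef_rot: [0.998, 0.06, 0.002, 0.002]
ft_force: [0.6, -0.2, 0.9]
opening: 0.358
```

```bash
python3 - <<'E'
from mv import *
st()
im,d=bot.capture('side'); save('s4.png',cv2.resize(im[324:384,250:340],None,fx=8,fy=8))
E
```

```text
t 6.87 tcp [ 0.5462 -0.3556  0.0304] yaw 6.83 zax [ 0.0034 -0.0033 -1.    ] F [ 0.65 -0.17  0.85] T [ 0.02  0.02 -0.05] open 0.358 q [-0.59  0.61  1.63 -0.    0.9   0.86]
```

View pics/s4.png

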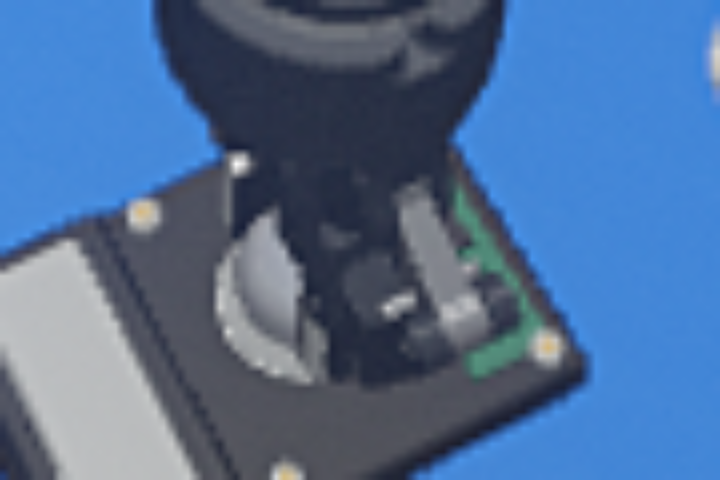

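Call:
{"op": "jog_arm", "data": {"plan": [[0, 0, -0.004, 0, 0, 0], [0, 0, -0.008, 0, 0, 0], [0, 0, -0.012, 0, 0, 0], [0, 0, -0.015, 0, 0, 0], [0, 0, -0.02, 0, 0, 0], [0, 0, -0.02, 0, 0, 0], [0, 0, 0, 0, 0, 0]]}}

```text
time: 7.5
eef_pos: [0.5448, -0.3546, 0.1134]
eef_rot: [0.998, 0.06, -0.0, 0.0]
ft_force: [0.4, -0.9, -0.1]
opening: 0.362
```

```bash
python3 - <<'E'
from mv import *
st()
im,d=bot.capture('side'); save('s5.png',cv2.resize(im[284:384,230:350],None,fx=6,fy=6)); np.savez('s5.npz',im=im,d=d)
r=bot.regions_of('trackball','side'); C=cloud('side',d)
plan([(.5462,-.27,.13,8),(.57,-.10,.13,10.6),(.6095,-.0284,.10,10.6)],[4,6,5])
E
```

```text
t 7.5 tcp [ 0.5448 -0.3546  0.1134] yaw 6.84 zax [-3.e-04 -9.e-04 -1.e+00] F [ 0.38 -0.92 -0.1 ] T [-0.02 -0.05  0.01] open 0.362 q [-0.59  0.52  1.55 -0.    1.07  0.86]
[0.003,-0.021,-0.005,-0,0.1,-0.3], 
[0.003,-0.021,-0.005,-0,0.1,-0.3], 
[0.003,-0.021,-0.005,-0,0.1,-0.3], 
[0.004,-0.021,-0.005,-0,0.1,-0.3], 
[0.008,-0.028,-0,0,-0,-0.4], 
[0.008,-0.027,-0,0,-0,-0.4], 
[0.008,-0.027,-0,0,-0,-0.4], 
[0.008,-0.027,-0,0,-0,-0.4], 
[0.009,-0.027,-0,0,-0,-0.4], 
[0.009,-0.027,-0,0,-0,-0.4], 
[0.01,-0.013,0.006,0,0,0], 
[0.01,-0.013,0.006,0,0,0], 
[0.01,-0.013,0.006,0,0,0], 
[0.01,-0.013,0.006,0,0,0], 
[0.01,-0.013,0.006,0,0,0],
```

View pics/s5.png

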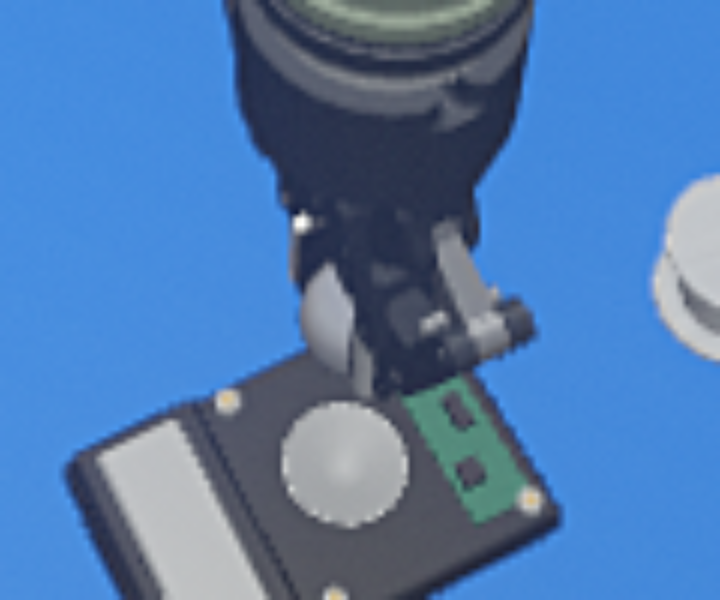

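The cup at crop (345,465) is empty and the ball shows in the grip at (328,318). Next: where the ball sits relative to the TCP.

```bash
python3 - <<'E'
from mv import *
from fit import fitsphere
st()
s=np.load('s5.npz'); im=s['im']; d=s['d']; C=cloud('side',d)
h=cv2.cvtColor(im,cv2.COLOR_RGB2HSV); print(im[336,284],h[336,284])
reg=np.zeros((384,512),bool); reg[325:348,279:292]=1
m=reg&(abs(C[...,0]-.545)<.03)&(abs(C[...,1]+.355)<.03)&(C[...,2]>.09)&(C[...,2]<.16)&(im.min(2)>70)
print(m.sum(), C[m].mean(0)); print(fitsphere(C[m]))
bot.capture('side')
for q in bot.regions_of('ball_center','side')[:2]:
    mm=q['mask']&(d>0); print(q['p'],q['box'],mm.sum(), fitsphere(C[mm&(im.min(2)>70)]) if mm.sum()>10 else '')
E
```

```text
t 7.6 tcp [ 0.5431 -0.3535  0.1097] yaw 6.83 zax [-0.0052  0.0025 -1.    ] F [ 0.39  0.33 -1.16] T [ 0.02  0.01 -0.05] open 0.361 q [-0.59  0.53  1.55 -0.    1.07  0.86]
[161 167 178] [109  24 178]
139 [ 0.53427101 -0.35935342  0.13012663]
(array([ 0.54536907, -0.35548904,  0.12111122]), np.float64(0.000892137647243451))
0.46 [278.8, 324.6, 289.8, 346.7] 115 (array([ 0.54388768, -0.35333231,  0.11882233]), np.float64(0.0007542238850829983))
```

Call:
{"op": "jog_arm", "data": {"plan": [[0.003, -0.021, -0.008, 0, 0, -0.3], [0.003, -0.021, -0.008, 0, 0, -0.3], [0.003, -0.021, -0.006, 0, 0, -0.3], [0.004, -0.021, -0.004, 0, 0, -0.3], [0.008, -0.027, 0, 0, 0, -0.4], [0.008, -0.027, 0, 0, 0, -0.4], [0.008, -0.027, 0, 0, 0, -0.4], [0.008, -0.027, 0, 0, 0, -0.4], [0.009, -0.027, 0, 0, 0, -0.4], [0.009, -0.027, 0, 0, 0, -0.4], [0.01, -0.013, 0.004, 0, 0, 0], [0.01, -0.01, 0.003, 0, 0, 0], [0.005, -0.005, 0, 0, 0, 0], [0, 0, 0, 0, 0, 0]]}}

```text
time: 8.87
eef_pos: [0.578, -0.0529, 0.1083]
eef_rot: [0.996, 0.091, -0.022, -0.01]
ft_force: [0.5, 0.0, -0.7]
opening: 0.364
```

```bash
python3 - <<'E'
from mv import *
st()
plan([(.6095,-.0284,.10,10.6)],[3])
E
```

```text
t 8.87 tcp [ 0.578  -0.0529  0.1083] yaw 10.43 zax [-0.0449  0.0165 -0.9989] F [ 0.45  0.05 -0.72] T [ 0.01 -0.02  0.02] open 0.364 q [-0.12  0.45  1.69  0.01  1.05  1.27]
[0.012,-0.006,0.002,-0.5,0.8,-0.1], 
[0.012,-0.006,0.003,-0.5,0.8,-0.1], 
[0.012,-0.006,0.003,-0.5,0.8,-0.1],
```

Call:
{"op": "jog_arm", "data": {"plan": [[0.012, -0.006, 0.002, -0.5, 0.8, 0], [0.012, -0.006, 0.003, -0.5, 0.8, 0], [0.009, -0.006, 0.003, 0, 0.8, 0], [0, 0, 0, 0, 0, 0], [0, 0, 0, 0, 0, 0]]}}

```text
time: 9.28
eef_pos: [0.6087, -0.029, 0.0968]
eef_rot: [0.996, 0.09, 0.0, -0.003]
ft_force: [0.2, -0.6, 0.0]
opening: 0.36
```

```bash
python3 - <<'E'
from mv import *
st()
plan([(.6095,-.0284,.06,10.6)],[4])
im,d=bot.capture('top'); save('t2.png',cv2.resize(im[150:270,200:340],None,fx=5,fy=5))
im,d=bot.capture('side'); save('s6.png',cv2.resize(im[120:270,180:340],None,fx=4,fy=4))
E
```

```text
t 9.28 tcp [ 0.6087 -0.029   0.0968] yaw 10.28 zax [ 4.0e-04  5.4e-03 -1.0e+00] F [ 0.25 -0.64  0.01] T [-0.05 -0.   -0.01] open 0.36 q [-0.07  0.48  1.67  0.01  0.99  1.32]
[0,-0,0.009,-0.1,-0,-0.1], 
[0,-0,0.009,-0.1,-0,-0.1], 
[0,-0,0.009,-0.1,-0,-0.1], 
[0,-0,0.009,-0.1,-0,-0.1],
```

View pics/s6.png

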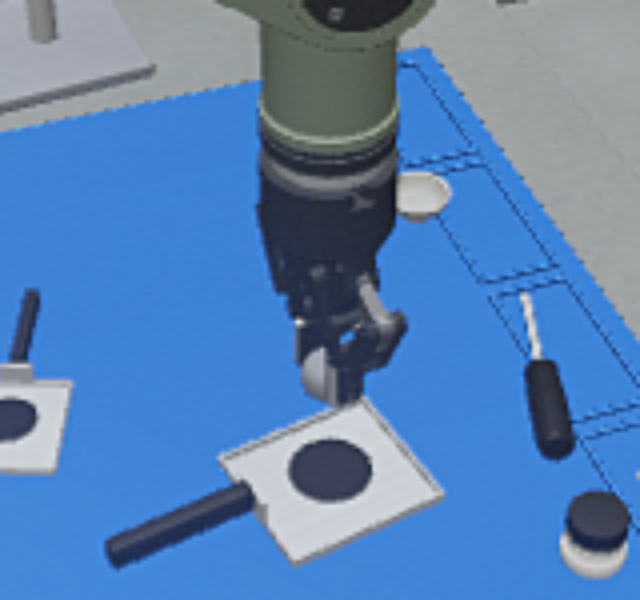

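The ball is in the grip at crop (318,372), above the large tray's pocket at (330,470). I'll check the pocket position from the side view before going down.

```bash
python3 - <<'E'
from mv import *
im,d=np.load('side0.npz')['im'],0
g=im.max(2); m=(g<90).astype(np.uint8); k=np.zeros_like(m); k[222:258,244:282]=1; m*=k
n,l,s,c=cv2.connectedComponentsWithStats(m)
i=1+np.argmax(s[1:,4]); print(s[i],c[i]); ys,xs=np.nonzero(l==i); e=cv2.fitEllipse(cv2.findContours((l==i).astype(np.uint8),0,2)[0][0]); print(e)
print(atz('side',[e[0],c[i]],.015))
print(atz('top',[[272.08,195.26]],.015), pix('side',[[.6095,-.0284,.015]]))
E
```

```text
[253 230  20  15 237] [262.23628692 237.02109705]
((262.1953125, 237.03932189941406), (14.251646995544434, 19.178030014038086), 92.6578140258789)
[[ 0.60965695 -0.02788599  0.015     ]
 [ 0.60977677 -0.02786241  0.015     ]]
[[ 0.60950475 -0.02835534  0.015     ]] [[262.20462724 237.19688749]]
```

Call:
{"op": "jog_arm", "data": {"plan": [[0.001, 0, 0.009, 0, 0, 0], [0, 0, 0.009, 0, 0, 0], [0, 0, 0.009, 0, 0, 0], [0, 0, 0.009, 0, 0, 0], [0, 0, 0, 0, 0, 0], [0, 0, 0, 0, 0, 0]]}}

```text
time: 9.88
eef_pos: [0.6083, -0.0306, 0.0569]
eef_rot: [0.996, 0.088, -0.0, -0.003]
ft_force: [-0.4, -0.3, -0.2]
opening: 0.359
```

```bash
python3 - <<'E'
from mv import *
st()
plan([(.6095,-.0284,.018,10.6)],[4])
E
```

```text
t 9.88 tcp [ 0.6083 -0.0306  0.0569] yaw 10.12 zax [-0.0011  0.0051 -1.    ] F [-0.35 -0.28 -0.25] T [ 0.02 -0.03 -0.  ] open 0.359 q [-0.07  0.53  1.71  0.01  0.91  1.32]
[0,-0,0.01,-0.1,0,-0.1], 
[0,-0,0.01,-0.1,0,-0.1], 
[0,-0,0.01,-0.1,0,-0.1], 
[0,-0,0.01,-0.1,0,-0.1],
```

Both cameras agree on the pocket: (0.6096, -0.028).

Call:
{"op": "jog_arm", "data": {"plan": [[0.001, -0.002, 0.01, -0.2, 0, 0], [0, -0.001, 0.01, -0.1, 0, 0], [0, 0, 0.008, 0, 0, 0], [0, 0, 0.005, 0, 0, 0], [0, 0, 0, 0, 0, 0], [0, 0, 0, 0, 0, 0]]}}

```text
time: 10.38
eef_pos: [0.6085, -0.0269, 0.0197]
eef_rot: [0.996, 0.088, -0.001, 0.0]
ft_force: [-0.1, -0.3, -0.7]
opening: 0.354
```

```bash
python3 - <<'E'
from mv import *
st()
plan([(.6096,-.0282,.018,10.6)],[1])
E
```

```text
t 10.38 tcp [ 0.6085 -0.0269  0.0197] yaw 10.13 zax [-1.2e-03 -5.0e-04 -1.0e+00] F [-0.13 -0.32 -0.68] T [-0.03 -0.    0.01] open 0.354 q [-0.06  0.57  1.74 -0.    0.83  1.33]
[0.001,0.001,0.002,0,0.1,-0.5],
```

Call:
{"op": "jog_arm", "data": {"plan": [[0.001, 0.001, 0.001, 0, 0, 0], [0, 0, 0, 0, 0, 0], [0, 0, 0, 0, 0, 0]]}}

```text
time: 10.63
eef_pos: [0.6103, -0.0278, 0.019]
eef_rot: [0.996, 0.088, -0.0, 0.0]
ft_force: [0.3, -0.4, -0.1]
opening: 0.36
```

```bash
python3 - <<'E'
from mv import *
st()
im,d=bot.capture('side'); save('s7.png',cv2.resize(im[190:270,200:310],None,fx=7,fy=7))
E
```

```text
t 10.63 tcp [ 0.6103 -0.0278  0.019 ] yaw 10.13 zax [-2.e-04 -6.e-04 -1.e+00] F [ 0.33 -0.39 -0.1 ] T [0.03 0.03 0.01] open 0.36 q [-0.06  0.57  1.74 -0.    0.83  1.33]
```

View pics/s7.png

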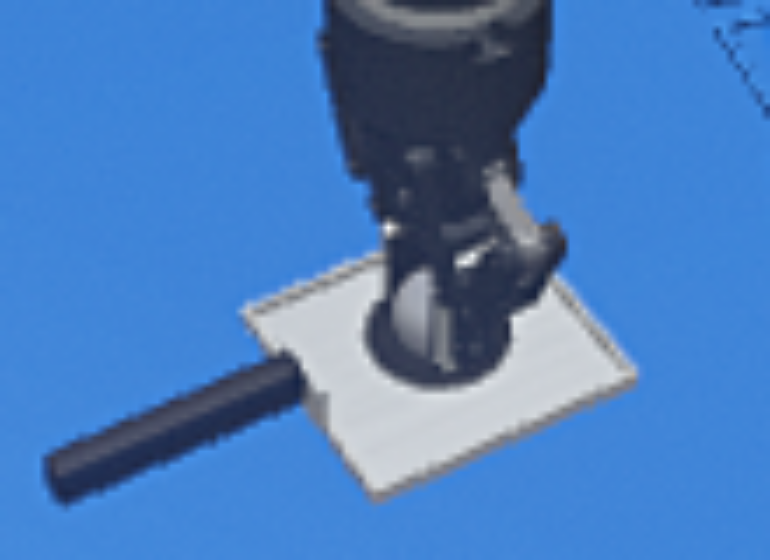

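The ball is in the middle of the pocket (crop (425,320)). Releasing in two stages.

Call:
{"op": "jog_arm", "data": {"plan": [[0, 0, 0.001, 0, 0, 0], [0, 0, 0, 0, 0, 0], [0, 0, 0, 0, 0, 0]]}}

```text
time: 10.93
eef_pos: [0.6109, -0.028, 0.0189]
eef_rot: [0.996, 0.088, 0.001, 0.0]
ft_force: [-0.4, -0.4, -0.6]
opening: 0.363
```

Call:
{"op": "jog_arm", "data": {"plan": [[0, 0, 0, 0, 0, 0], [0, 0, 0, 0, 0, 0], [0, 0, 0, 0, 0, 0], [0, 0, 0, 0, 0, 0]], "hand": 0.0}}

```text
time: 11.27
eef_pos: [0.6113, -0.028, 0.0195]
eef_rot: [0.996, 0.088, 0.002, 0.001]
ft_force: [0.1, -0.0, -0.5]
opening: 0.499
```

Call:
{"op": "jog_arm", "data": {"plan": [[0, 0, 0, 0, 0, 0], [0, 0, -0.01, 0, 0, 0], [0, 0, -0.02, 0, 0, 0], [0, 0, -0.025, 0, 0, 0], [0, 0, -0.02, 0, 0, 0], [0, 0, 0, 0, 0, 0]], "hand": 0.6}}

```text
time: 11.77
eef_pos: [0.6102, -0.0279, 0.0983]
eef_rot: [0.996, 0.088, -0.0, 0.0]
ft_force: [0.4, 0.1, 0.3]
opening: 0.803
```

```bash
python3 - <<'E'
from mv import *
from fit import fitsphere
st()
im,d=bot.capture('side'); save('s8.png',cv2.resize(im[190:270,200:310],None,fx=7,fy=7)); np.savez('s8.npz',im=im,d=d); C=cloud('side',d)
for q in bot.regions_of('ball_center','side')[:3]:
    mm=q['mask']&(d>0); print(q['p'],q['box'],mm.sum(), fitsphere(C[mm]) if mm.sum()>10 else '')
st()
E
```

```text
t 11.77 tcp [ 0.6102 -0.0279  0.0983] yaw 10.13 zax [-4.e-04 -6.e-04 -1.e+00] F [0.43 0.1  0.26] T [ 0.02 -0.02 -0.  ] open 0.803 q [-0.06  0.48  1.66 -0.    1.    1.33]
0.63 [254.9, 228.6, 269.0, 240.7] 106 (array([ 0.60956679, -0.02789116,  0.02385717]), np.float64(0.0009981615564638776))
t 11.87 tcp [ 0.6082 -0.0278  0.0949] yaw 10.13 zax [-5.9e-03 -2.0e-04 -1.0e+00] F [ 0.37 -0.56 -0.27] T [-0.    0.04 -0.  ] open 0.8 q [-0.06  0.49  1.67 -0.    0.99  1.33]
```

View pics/s8.png

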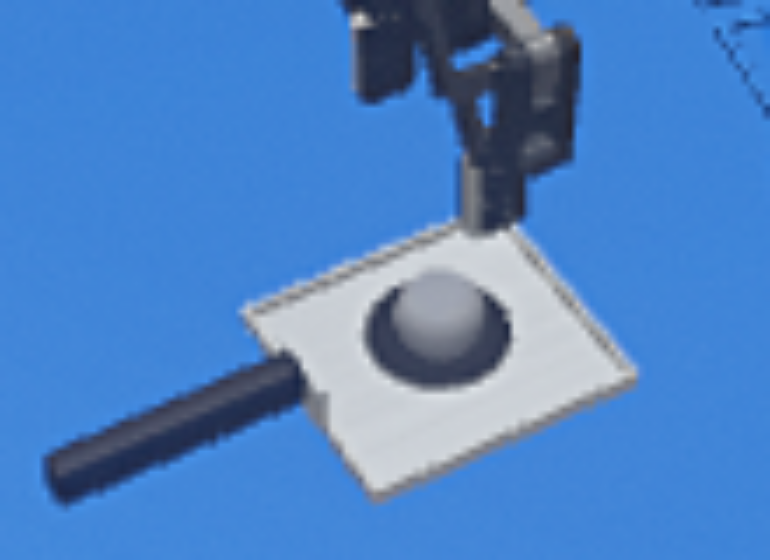

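The ball rests in the pocket at crop (438,318), centre (0.6096, -0.0279), and is released. Next, the handle.

```bash
python3 - <<'E'
from mv import *
plan([(.5064,-.0474,.095,10.6)],[5])
# handle line in side view too
im=np.load('s8.npz')['im'];d=np.load('s8.npz')['d'];C=cloud('side',d)
m=(im.max(2)<70)&(d>0); k=np.zeros_like(m); k[235:265,203:246]=1; P=C[m&k]; P=P[(P[:,2]>.015)&(P[:,2]<.05)]
print(len(P),P.mean(0),np.percentile(P[:,2],[50,95])); c=P[:,:2]-P[:,:2].mean(0); v=np.linalg.svd(c,full_matrices=False)[2][0]; print(np.degrees(np.arctan(v[1]/v[0])))
E
```

```text
[-0.021,0,0,-0,0.1,-0.1], 
[-0.021,0,0,-0,0.1,-0.1], 
[-0.021,0,0,-0,0.1,-0.1], 
[-0.021,0,0,-0,0.1,-0.1], 
[-0.021,0,0,-0,0.1,-0.1], <stdin>:6: RuntimeWarning: Mean of empty slice.
  ret = um.true_divide(
Traceback (most recent call last):
IndexError: index -1 is out of bounds for axis 0 with size 0
```

Call:
{"op": "jog_arm", "data": {"plan": [[-0.021, 0, 0, 0, 0.1, -0.1], [-0.021, 0, 0, 0, 0.1, -0.1], [-0.021, 0, 0, 0, 0.1, -0.1], [-0.021, 0, 0, 0, 0, -0.1], [-0.012, 0, 0, 0, 0, -0.1], [0, 0, 0, 0, 0, 0], [0, 0, 0, 0, 0, 0]]}}

```text
time: 12.45
eef_pos: [0.5044, -0.0446, 0.087]
eef_rot: [0.996, 0.093, -0.008, -0.002]
ft_force: [0.5, 0.5, -1.2]
opening: 0.804
```

```bash
python3 - <<'E'
from mv import *
st()
plan([(.5064,-.0474,.05,10.6)],[4])
im,d=bot.capture('side'); save('s9.png',cv2.resize(im[190:290,180:310],None,fx=6,fy=6)); C=cloud('side',d)
k=np.zeros((384,512),bool); k[236:264,204:245]=1
m=k&(d>0)&(C[...,2]>.015)&(C[...,2]<.045)&(im[...,2].astype(int)<110); P=C[m]
print(len(P),P.mean(0).round(4)); c=P[:,:2]-P[:,:2].mean(0); v=np.linalg.svd(c,full_matrices=False)[2][0]; print(np.degrees(np.arctan(v[1]/v[0])))
E
```

```text
t 12.45 tcp [ 0.5044 -0.0446  0.087 ] yaw 10.68 zax [-0.0153  0.0025 -0.9999] F [ 0.47  0.47 -1.24] T [-0.02 -0.01  0.04] open 0.804 q [-0.11  0.36  1.91  0.    0.88  1.27]
[0.001,0.001,0.009,-0.1,0.2,0], 
[0,0.001,0.009,-0.1,0.2,0], 
[0,0.001,0.009,-0.1,0.2,0], 
[0,0.001,0.009,-0.1,0.2,0], 
275 [ 0.5046 -0.0515  0.0305]
10.883611476205369
```

View pics/s9.png

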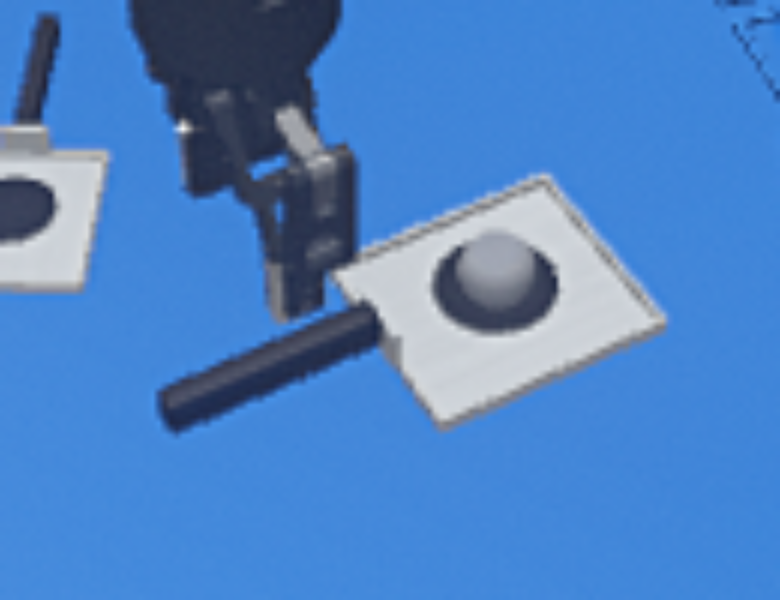

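Call:
{"op": "jog_arm", "data": {"plan": [[0.001, 0.002, 0.01, -0.1, 0.5, 0], [0.001, 0.002, 0.01, 0, 0.4, 0], [0, 0.001, 0.01, 0, 0.2, 0], [0, 0, 0.01, 0, 0, 0], [0, 0, 0.01, 0, 0, 0], [0, 0, 0.005, 0, 0, 0], [0, 0, 0, 0, 0, 0], [0, 0, 0, 0, 0, 0]]}}

```text
time: 13.17
eef_pos: [0.5165, -0.0482, 0.0275]
eef_rot: [0.996, 0.094, 0.005, -0.002]
ft_force: [0.3, -0.1, 1.2]
opening: 0.797
```

```bash
python3 - <<'E'
from mv import *
st()
plan([(.5064,-.0474,.009,10.7)],[3])
E
```

```text
t 13.17 tcp [ 0.5165 -0.0482  0.0275] yaw 10.78 zax [ 0.0097  0.0044 -0.9999] F [ 0.34 -0.08  1.19] T [-0.01  0.   -0.02] open 0.797 q [-0.12  0.45  1.96  0.01  0.72  1.26]
[-0.003,-0.001,0.006,-0,-0.2,0], 
[-0.003,-0.001,0.006,-0,-0.2,0], 
[-0.003,-0.001,0.006,-0,-0.2,0],
```

Call:
{"op": "jog_arm", "data": {"plan": [[-0.003, 0, 0.007, 0, -0.3, 0], [-0.003, -0.001, 0.006, 0, -0.2, 0], [-0.002, 0, 0.004, 0, 0, 0], [0, 0, 0, 0, 0, 0], [0, 0, 0, 0, 0, 0]]}}

```text
time: 13.58
eef_pos: [0.5094, -0.0487, 0.0097]
eef_rot: [0.996, 0.094, 0.002, -0.001]
ft_force: [0.2, 1.0, -0.0]
opening: 0.798
```

```bash
python3 - <<'E'
from mv import *
st()
plan([(.5064,-.0474,.009,10.7)],[1])
E
```

```text
t 13.58 tcp [ 0.5094 -0.0487  0.0097] yaw 10.8 zax [ 0.0028  0.0023 -1.    ] F [ 0.19  1.05 -0.01] T [-0.01 -0.04  0.09] open 0.798 q [-0.12  0.47  1.99  0.    0.68  1.26]
[-0.003,-0.002,0.001,-0.1,-0.2,0.1],
```

Call:
{"op": "jog_arm", "data": {"plan": [[-0.001, -0.002, 0, -0.1, -0.2, 0], [0, 0, 0, 0, 0, 0], [0, 0, 0, 0, 0, 0]]}}

```text
time: 13.83
eef_pos: [0.508, -0.0468, 0.0101]
eef_rot: [0.996, 0.094, 0.0, 0.0]
ft_force: [0.4, -0.3, -0.3]
opening: 0.801
```

```bash
python3 - <<'E'
from mv import *
st()
E
```

```text
t 13.83 tcp [ 0.508  -0.0468  0.0101] yaw 10.79 zax [ 2.e-04 -5.e-04 -1.e+00] F [ 0.44 -0.29 -0.29] T [-0.06  0.01  0.03] open 0.801 q [-0.11  0.47  1.99 -0.    0.68  1.27]
```

Level and centred on the bar, so I'll close.

Call:
{"op": "jog_arm", "data": {"plan": [[0, 0, 0, 0, 0, 0], [0, 0, 0, 0, 0, 0], [0, 0, 0, 0, 0, 0], [0, 0, 0, 0, 0, 0], [0, 0, 0, 0, 0, 0], [0, 0, 0, 0, 0, 0], [0, 0, 0, 0, 0, 0], [0, 0, 0, 0, 0, 0], [0, 0, 0, 0, 0, 0], [0, 0, 0, 0, 0, 0]], "hand": -1}}

```text
time: 14.67
eef_pos: [0.5087, -0.0468, 0.011]
eef_rot: [0.996, 0.094, 0.001, 0.0]
ft_force: [-1.2, 0.6, 0.3]
opening: 0.155
```

```bash
python3 - <<'E'
from mv import *
st()
im,d=bot.capture('side'); save('s10.png',cv2.resize(im[190:290,180:310],None,fx=6,fy=6))
E
```

```text
t 14.67 tcp [ 0.5087 -0.0468  0.011 ] yaw 10.78 zax [ 2.2e-03 -6.0e-04 -1.0e+00] F [-1.22  0.58  0.3 ] T [ 0.06  0.03 -0.06] open 0.155 q [-0.11  0.47  1.99 -0.    0.68  1.27]
```

View pics/s10.png

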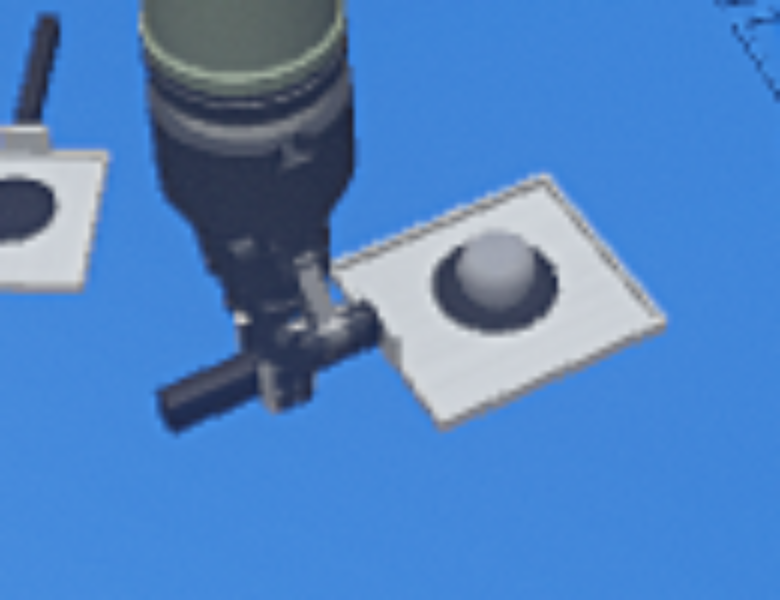

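Grip confirmed (opening 0.155) with the ball still centred. Lifting gently.

Call:
{"op": "jog_arm", "data": {"plan": [[0, 0, -0.002, 0, 0, 0], [0, 0, -0.003, 0, 0, 0], [0, 0, -0.004, 0, 0, 0], [0, 0, -0.005, 0, 0, 0], [0, 0, -0.006, 0, 0, 0], [0, 0, -0.006, 0, 0, 0], [0, 0, -0.004, 0, 0, 0], [0, 0, -0.002, 0, 0, 0], [0, 0, 0, 0, 0, 0]]}}

```text
time: 15.47
eef_pos: [0.5074, -0.0467, 0.0461]
eef_rot: [0.996, 0.094, -0.0, 0.0]
ft_force: [0.6, -0.7, -1.3]
opening: 0.148
```

```bash
cat >> mv.py <<'E'
def traycheck(f,im,d,u0,u1,v0,v1,zlo,zhi):
    C=cloud('side',d); k=np.zeros(d.shape,bool); k[v0:v1,u0:u1]=1
    hsv=cv2.cvtColor(im,cv2.COLOR_RGB2HSV)
    m=k&(d>0)&(im.min(2)>150)&(hsv[...,1]<50)&(C[...,2]>zlo)&(C[...,2]<zhi); P=C[m]
    A=np.c_[P[:,:2]-P[:,:2].mean(0),np.ones(len(P))]; 
    for _ in range(4):
        s=np.linalg.lstsq(A,P[:,2],rcond=None)[0]; e=abs(A@s-P[:,2])<.006; A,P=A[e],P[e]
    print('tray plane n',len(P),'slope deg x,y',np.degrees(s[:2]).round(2),'z',s[2].round(4),'c',P.mean(0).round(3))
E
python3 - <<'E'
from mv import *
from fit import fitsphere
st()
im,d=bot.capture('side'); save('s11.png',cv2.resize(im[180:280,180:310],None,fx=6,fy=6)); C=cloud('side',d)
for q in bot.regions_of('ball_center','side')[:2]:
    mm=q['mask']&(d>0); print(q['p'],q['box'],mm.sum(), fitsphere(C[mm]) if mm.sum()>10 else '')
z=np.load('s8.npz'); traycheck('',z['im'],z['d'],235,300,210,265,.0,.03)
traycheck('',im,d,230,300,195,265,.02,.07)
E
```

```text
t 15.47 tcp [ 0.5074 -0.0467  0.0461] yaw 10.81 zax [-6.e-04 -5.e-04 -1.e+00] F [ 0.64 -0.72 -1.34] T [ 0.02  0.18 -0.01] open 0.148 q [-0.11  0.41  1.96 -0.    0.77  1.27]
0.54 [253.7, 217.0, 268.1, 232.5] 143 (array([ 0.60865637, -0.0275962 ,  0.05827828]), np.float64(0.0007092055116466982))
tray plane n 843 slope deg x,y [0.02 0.06] z 0.0053 c [ 0.609 -0.03   0.005]
tray plane n 867 slope deg x,y [-0.37 -0.51] z 0.0396 c [ 0.609 -0.03   0.04 ]
```

View pics/s11.png

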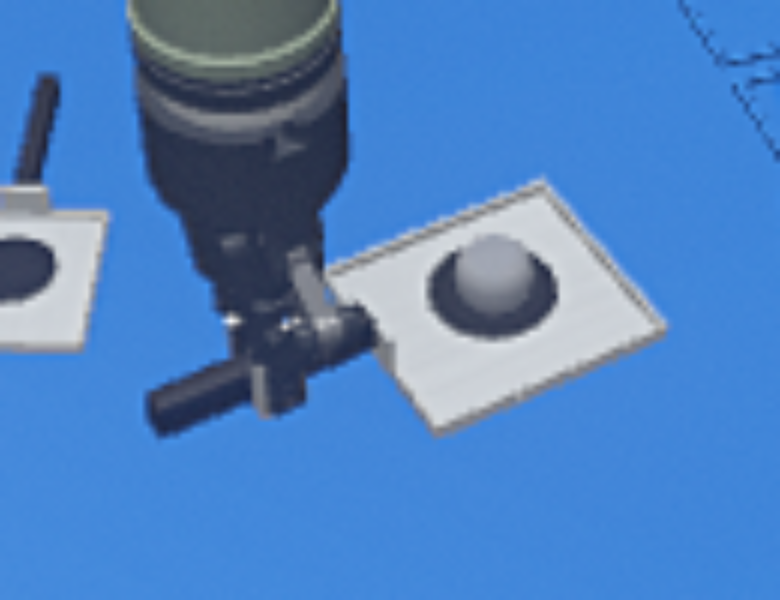

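The tray is airborne, tilted under 0.6°, with the ball centred. Carrying on.

```bash
python3 - <<'E'
from mv import *
plan([(.4495,.2261,.171,27)],[26])
E
```

```text
[-0,-0.011,-0.005,-0,0,-0.6], 
[-0,-0.011,-0.005,-0,0,-0.6], 
[0,-0.011,-0.005,-0,0,-0.6], 
[0,-0.011,-0.005,-0,0,-0.6], 
[0,-0.011,-0.005,-0,0,-0.6], 
[0,-0.011,-0.005,-0,0,-0.6], 
[0,-0.011,-0.005,-0,0,-0.6], 
[0.001,-0.011,-0.005,-0,0,-0.6], 
[0.001,-0.011,-0.005,-0,0,-0.6], 
[0.001,-0.011,-0.005,-0,0,-0.6], 
[0.001,-0.011,-0.005,-0,0,-0.6], 
[0.001,-0.011,-0.005,-0,0,-0.6], 
[0.001,-0.011,-0.005,-0,0,-0.6], 
[0.001,-0.011,-0.005,-0,0,-0.6], 
[0.001,-0.011,-0.005,-0,0,-0.6], 
[0.002,-0.011,-0.005,-0,0,-0.6], 
[0.002,-0.011,-0.005,-0,0,-0.6], 
[0.002,-0.011,-0.005,-0,0,-0.6], 
[0.002,-0.011,-0.005,-0,0,-0.6], 
[0.002,-0.011,-0.005,-0,0,-0.6], 
[0.002,-0.011,-0.005,-0,0,-0.6], 
[0.002,-0.01,-0.005,-0,0,-0.6], 
[0.002,-0.01,-0.005,-0,0,-0.6], 
[0.002,-0.01,-0.005,-0,0,-0.6], 
[0.003,-0.01,-0.005,-0,0,-0.6], 
[0.003,-0.01,-0.005,-0,0,-0.6],
```

Call:
{"op": "jog_arm", "data": {"plan": [[0, -0.002, -0.003, 0, 0, 0], [0, -0.004, -0.005, 0, 0, -0.3], [0, -0.006, -0.006, 0, 0, -0.6], [0, -0.008, -0.006, 0, 0, -0.6], [0, -0.009, -0.006, 0, 0, -0.6], [0, -0.009, -0.006, 0, 0, -0.6], [0, -0.009, -0.006, 0, 0, -0.6], [0, -0.009, -0.006, 0, 0, -0.6], [0, -0.009, -0.006, 0, 0, -0.6], [0, -0.008, -0.005, 0, 0, -0.6], [0, -0.006, -0.004, 0, 0, -0.4], [0, -0.004, -0.002, 0, 0, -0.2], [0, -0.002, 0, 0, 0, 0], [0, 0, 0, 0, 0, 0]]}}

```text
time: 16.73
eef_pos: [0.4836, 0.0467, 0.1135]
eef_rot: [0.989, 0.15, -0.001, -0.001]
ft_force: [-0.2, -0.9, -1.7]
opening: 0.15
```

```bash
python3 - <<'E'
from mv import *
st()
plan([(.4495,.2261,.171,27)],[16])
E
```

```text
t 16.73 tcp [0.4836 0.0467 0.1135] yaw 17.28 zax [-2.1e-03  9.0e-04 -1.0e+00] F [-0.24 -0.88 -1.65] T [-0.04  0.14 -0.06] open 0.15 q [0.07 0.29 1.93 0.   0.92 1.34]
[0.001,-0.011,-0.004,-0,0,-0.6], 
[0.001,-0.011,-0.004,-0,0,-0.6], 
[0.002,-0.011,-0.004,-0,0,-0.6], 
[0.002,-0.011,-0.004,-0,0,-0.6], 
[0.002,-0.011,-0.004,-0,0,-0.6], 
[0.002,-0.011,-0.004,-0,0,-0.6], 
[0.002,-0.011,-0.004,-0,0,-0.6], 
[0.002,-0.011,-0.004,-0,0,-0.6], 
[0.002,-0.011,-0.004,-0,0,-0.6], 
[0.002,-0.011,-0.004,-0,0,-0.6], 
[0.002,-0.011,-0.004,-0,0,-0.6], 
[0.003,-0.011,-0.004,-0,0,-0.6], 
[0.003,-0.011,-0.004,-0,0,-0.6], 
[0.003,-0.011,-0.004,-0,0,-0.6], 
[0.003,-0.011,-0.004,-0,0,-0.6], 
[0.003,-0.011,-0.004,-0,0,-0.6],
```

Call:
{"op": "jog_arm", "data": {"plan": [[0, -0.003, -0.002, 0, 0, -0.2], [0.001, -0.006, -0.003, 0, 0, -0.4], [0.002, -0.008, -0.004, 0, 0, -0.6], [0.002, -0.01, -0.004, 0, 0, -0.6], [0.002, -0.011, -0.004, 0, 0, -0.6], [0.002, -0.011, -0.004, 0, 0, -0.6], [0.002, -0.011, -0.004, 0, 0, -0.6], [0.002, -0.011, -0.004, 0, 0, -0.6], [0.002, -0.011, -0.004, 0, 0, -0.6], [0.002, -0.01, -0.004, 0, 0, -0.6], [0.002, -0.008, -0.003, 0, 0, -0.6], [0.002, -0.006, -0.002, 0, 0, -0.4], [0.001, -0.003, -0.001, 0, 0, -0.2], [0, 0, 0, 0, 0, 0], [0, 0, 0, 0, 0, 0]]}}

```text
time: 17.98
eef_pos: [0.4635, 0.17, 0.161]
eef_rot: [0.977, 0.214, -0.001, -0.001]
ft_force: [0.6, -1.0, -1.3]
opening: 0.149
```

```bash
python3 - <<'E'
from mv import *
from fit import fitsphere
st()
im,d=bot.capture('side'); save('s12.png',cv2.resize(im[20:170,110:290],None,fx=4,fy=4)); C=cloud('side',d); np.savez('s12.npz',im=im,d=d)
for q in bot.regions_of('ball_center','side')[:2]:
    mm=q['mask']&(d>0); print(q['p'],q['box'],mm.sum(), fitsphere(C[mm]) if mm.sum()>10 else '')
traycheck('',im,d,140,260,80,170,.12,.2)
plan([(.4495,.2261,.171,27)],[8])
E
```

```text
t 17.98 tcp [0.4635 0.17   0.161 ] yaw 24.71 zax [-0.0029  0.0021 -1.    ] F [ 0.59 -0.98 -1.33] T [-0.04  0.07  0.07] open 0.149 q [0.33 0.25 1.85 0.   1.04 1.46]
0.58 [205.6, 130.5, 219.1, 147.1] 112 (array([0.55670386, 0.21532802, 0.17367657]), np.float64(0.0007180414219316034))
tray plane n 450 slope deg x,y [-0.41 -0.88] z 0.1546 c [0.565 0.206 0.155]
[0.001,-0.007,-0.001,-0,0,-0.3], 
[0.001,-0.007,-0.001,-0,0,-0.3], 
[0.001,-0.007,-0.001,-0,0,-0.3], 
[0.001,-0.007,-0.001,-0,0,-0.3], 
[0.002,-0.007,-0.001,-0,0,-0.3], 
[0.002,-0.007,-0.001,-0,0,-0.3], 
[0.002,-0.007,-0.001,-0,0,-0.3], 
[0.002,-0.007,-0.001,-0,0,-0.3],
```

View pics/s12.png

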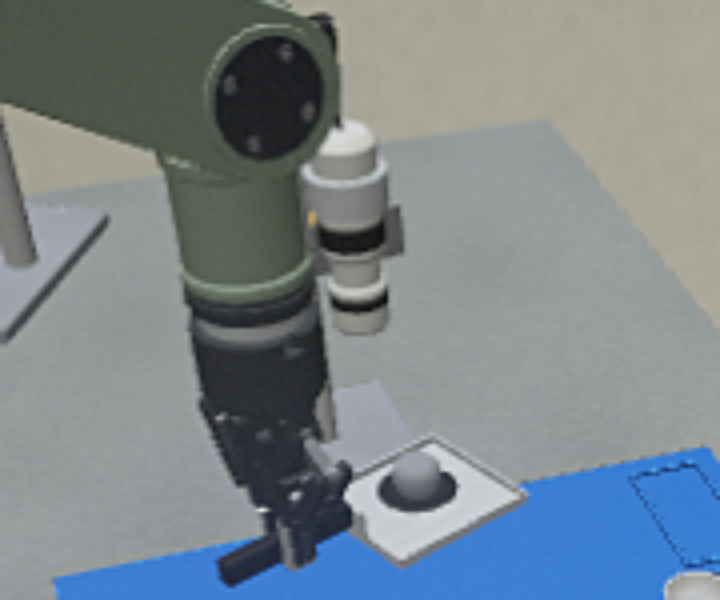

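```bash
python3 - <<'E'
from mv import *
z=np.load('s12.npz'); C=cloud('side',z['d']); im=z['im']
w=np.radians(24.71); x=np.array([np.cos(w),np.sin(w)]); P=C[z['d']>0].reshape(-1,3); rel=P[:,:2]-[.4635,.17]; a=rel@x; b=rel@[-x[1],x[0]]
for h in np.arange(.18,.56,.03):
    m=(P[:,2]>h)&(P[:,2]<h+.03)&(abs(b)<.12)&(abs(a)<.09)
    # exclude barrel
    m&=np.hypot(P[:,0]-.5415,P[:,1]-.273)>.035
    if m.sum(): print(h.round(2),m.sum(),'a',np.percentile(a[m],[1,99]).round(3),'b',np.percentile(b[m],[1,99]).round(3))
E
```

```text
0.18 211 a [-0.053  0.089] b [-0.035  0.026]
0.21 238 a [-0.019  0.01 ] b [-0.055  0.052]
0.24 348 a [-0.022  0.009] b [-0.063  0.059]
0.27 210 a [-0.039  0.024] b [-0.042  0.008]
0.3 382 a [-0.039  0.024] b [-0.039  0.011]
0.33 403 a [-0.037  0.029] b [-0.037  0.019]
0.36 402 a [-0.036  0.025] b [-0.037  0.012]
0.39 416 a [-0.035  0.024] b [-0.037  0.009]
0.42 284 a [-0.039  0.017] b [-0.062  0.009]
0.45 652 a [-0.079  0.032] b [-0.064 -0.048]
0.48 943 a [-0.089  0.033] b [-0.064 -0.046]
0.51 905 a [-0.089  0.024] b [-0.06   0.045]
0.54 382 a [-0.089 -0.024] b [-0.054  0.046]
```

Call:
{"op": "jog_arm", "data": {"plan": [[0, -0.002, -0.001, 0, 0, -0.1], [0.001, -0.004, -0.001, 0, 0, -0.3], [0.001, -0.006, -0.001, 0, 0, -0.4], [0.001, -0.007, -0.001, 0, 0, -0.4], [0.001, -0.007, -0.001, 0, 0, -0.3], [0.001, -0.006, -0.001, 0, 0, -0.2], [0.001, -0.004, -0.001, 0, 0, -0.1], [0.001, -0.002, 0, 0, 0, 0], [0, 0, 0, 0, 0, 0], [0, 0, 0, 0, 0, 0]]}}

```text
time: 18.92
eef_pos: [0.4521, 0.21, 0.1681]
eef_rot: [0.973, 0.23, -0.002, -0.001]
ft_force: [-0.3, 0.5, -1.3]
opening: 0.153
```

```bash
python3 - <<'E'
from mv import *
st()
plan([(.4502,.224,.1713,27)],[4])
E
```

```text
t 18.92 tcp [0.4521 0.21   0.1681] yaw 26.56 zax [-0.0046  0.0016 -1.    ] F [-0.33  0.51 -1.26] T [-0.12  0.16  0.02] open 0.153 q [0.41 0.25 1.83 0.   1.06 1.52]
[0.001,-0.003,-0.001,-0.1,0,-0.1], 
[0.001,-0.003,-0.001,-0.1,0,-0.1], 
[0.001,-0.003,-0.001,-0.1,0,-0.1], 
[0.001,-0.003,-0.001,-0.1,0,-0.1],
```

Call:
{"op": "jog_arm", "data": {"plan": [[0.001, -0.003, -0.001, 0, 0, -0.1], [0.001, -0.004, -0.001, 0, 0, -0.1], [0.001, -0.004, -0.001, 0, 0, -0.1], [0.001, -0.003, -0.001, 0, 0, -0.1], [0, -0.001, 0, 0, 0, 0], [0, 0, 0, 0, 0, 0], [0, 0, 0, 0, 0, 0], [0, 0, 0, 0, 0, 0]]}}

```text
time: 19.58
eef_pos: [0.4487, 0.2265, 0.1725]
eef_rot: [0.972, 0.233, -0.002, -0.001]
ft_force: [-0.6, 0.5, -2.8]
opening: 0.149
```

```bash
cat > chk.py <<'E'
from mv import *
from fit import fitsphere
import sys
from scipy.optimize import least_squares
st()
f=sys.argv[1]
im,d=bot.capture('side'); save(f+'.png',cv2.resize(im[20:170,110:290],None,fx=4,fy=4)); C=cloud('side',d); np.savez(f+'.npz',im=im,d=d)
for q in bot.regions_of('ball_center','side')[:2]:
    mm=q['mask']&(d>0); print(q['p'],q['box'],mm.sum(), fitsphere(C[mm]) if mm.sum()>10 else '')
    ys,xs=np.nonzero(q['mask']); print('  centroid',xs.mean(),ys.mean())
m=(C[...,2]>.262)&(C[...,2]<.298)&(abs(C[...,0]-.5415)<.03)&(C[...,1]>.245)&(C[...,1]<.29); P=C[m]
s=least_squares(lambda c:np.hypot(P[:,0]-c[0],P[:,1]-c[1])-.0178,[.54,.27],loss='soft_l1',f_scale=.001);print('lens',s.x,len(P))
traycheck('',im,d,140,260,80,170,.12,.2)
print('pix lens axis at z.184', pix('side',[[.5415,.273,.184]]))
st()
E
python3 chk.py s13
```

```text
t 19.58 tcp [0.4487 0.2265 0.1725] yaw 26.97 zax [-0.0048  0.0013 -1.    ] F [-0.56  0.53 -2.81] T [-0.06  0.14 -0.03] open 0.149 q [0.44 0.26 1.81 0.   1.07 1.54]
lens [0.54187679 0.27372697] 189
tray plane n 424 slope deg x,y [-0.13 -0.59] z 0.1658 c [0.545 0.266 0.166]
pix lens axis at z.184 [[202.58239228 125.02827538]]
t 19.68 tcp [0.4487 0.2264 0.1725] yaw 26.96 zax [-0.0048  0.0013 -1.    ] F [-0.04 -0.87 -1.94] T [-0.06  0.09 -0.03] open 0.148 q [0.44 0.26 1.82 0.   1.07 1.54]
```

View pics/s13.png

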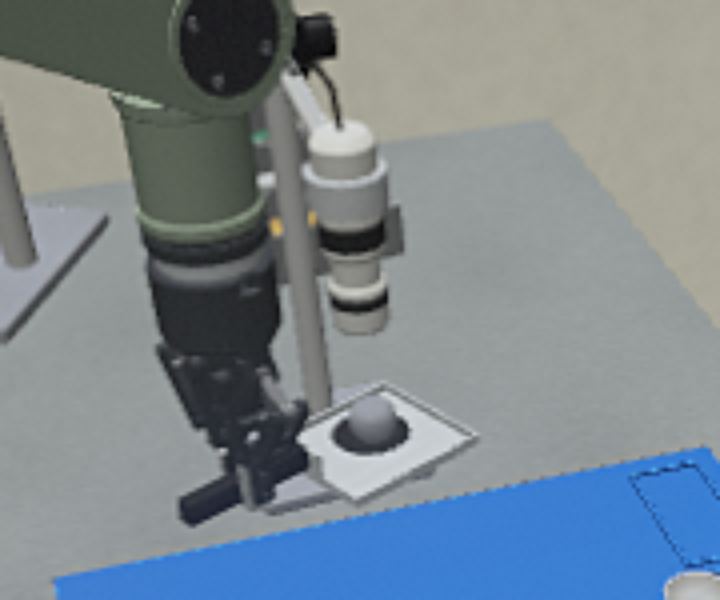

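The ball is under the lens at crop (374,420), with the lens face edge at (360,330). I'll fit the ball by colour and depth.

```bash
cat > b.py <<'E'
from mv import *
from fit import fitsphere
import sys
z=np.load(sys.argv[1]+'.npz'); C=cloud('side',z['d']); im=z['im']
m=(np.hypot(C[...,0]-.543,C[...,1]-.272)<.024)&(C[...,2]>.178)&(C[...,2]<.215)&(z['d']>0)
c,e=fitsphere(C[m]); print('ball',c.round(4),e.round(4),m.sum(),'top',C[m][:,2].max())
ys,xs=np.nonzero(m); print('box',xs.min(),xs.max(),ys.min(),ys.max())
# pixel circle
g=cv2.resize(im[100:150,170:235],None,fx=10,fy=10,interpolation=cv2.INTER_CUBIC)
L=pix('side',[[.5415,.273,.184]])[0]
cv2.circle(g,(int((L[0]-170+.5)*10),int((L[1]-100+.5)*10)),4,(255,0,0),-1)
B=pix('side',[c])[0]; cv2.circle(g,(int((B[0]-170+.5)*10),int((B[1]-100+.5)*10)),4,(0,255,0),-1)
save(sys.argv[1]+'_b.png',g)
E
python3 b.py s13
```

```text
ball [0.5422 0.2746 0.1849] 0.0009 110 top 0.20374081903089275
box 197 208 119 129
```

View pics/s13_b.png

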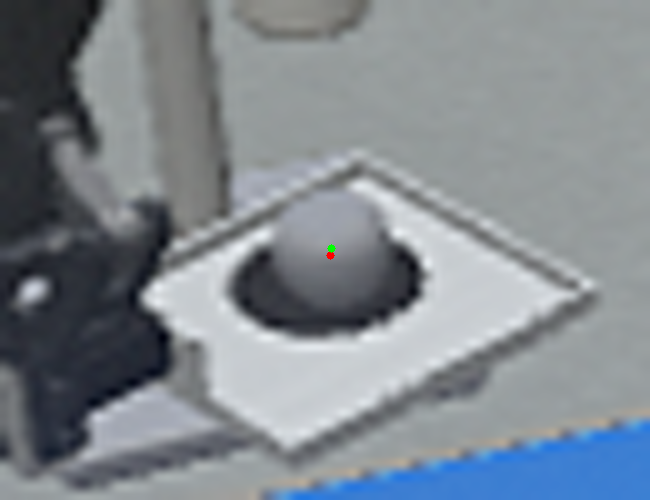

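The ball is at (0.542, 0.2745) and the lens axis at (0.542, 0.2737), under 1 mm apart. The gap is about 59–60 mm. I'll let it settle and do a last check of everything.

Call:
{"op": "jog_arm", "data": {"plan": [[0, 0, 0, 0, 0, 0], [0, 0, 0, 0, 0, 0], [0, 0, 0, 0, 0, 0], [0, 0, 0, 0, 0, 0], [0, 0, 0, 0, 0, 0], [0, 0, 0, 0, 0, 0]]}}

```text
time: 20.18
eef_pos: [0.4487, 0.2259, 0.1723]
eef_rot: [0.973, 0.233, -0.002, -0.001]
ft_force: [-0.0, -0.2, -1.1]
opening: 0.151
```

```bash
python3 chk.py s14; python3 b.py s14; python3 - <<'E'
from mv import *
im,d=bot.capture('top'); save('t3.png',im); st(); print(bot.get_state()['qd'].round(4))
E
```

```text
t 20.18 tcp [0.4487 0.2259 0.1723] yaw 26.91 zax [-0.0051  0.001  -1.    ] F [-0.02 -0.19 -1.15] T [-0.05  0.14  0.  ] open 0.151 q [0.44 0.26 1.82 0.   1.07 1.54]
0.62 [196.5, 116.6, 212.5, 133.5] 141 (array([0.54214188, 0.27372533, 0.18414414]), np.float64(0.0011401136915769917))
  centroid 202.87234042553192 125.12056737588652
lens [0.54161664 0.27358755] 189
tray plane n 427 slope deg x,y [ 0.05 -0.31] z 0.1656 c [0.546 0.267 0.166]
pix lens axis at z.184 [[202.58239228 125.02827538]]
t 20.28 tcp [0.4487 0.2259 0.1723] yaw 26.91 zax [-0.0051  0.001  -1.    ] F [ 0.44  0.25 -0.89] T [-0.07  0.13  0.03] open 0.153 q [0.44 0.26 1.82 0.   1.07 1.54]
ball [0.5419 0.2737 0.1849] 0.0011 110 top 0.20332951648539785
box 197 208 119 129
t 20.33 tcp [0.4487 0.2259 0.1724] yaw 26.91 zax [-0.0051  0.0011 -1.    ] F [-0.4   0.18 -0.98] T [-0.02  0.13 -0.  ] open 0.153 q [0.44 0.26 1.82 0.   1.07 1.54]
[ 0.0007 -0.0001  0.0004  0.0016  0.0004  0.0001]
```

View pics/t3.png

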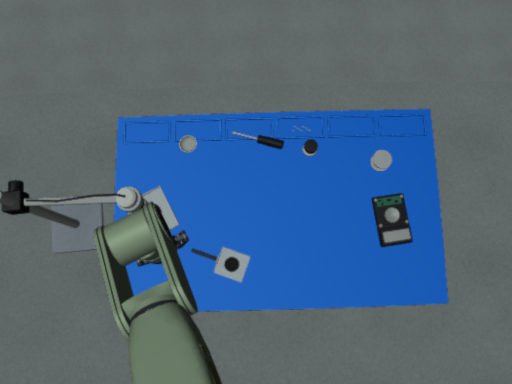

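The top view shows the trackball (392,218), spool, jar, driver, dish and small tray where they started. The arm is still, and the tray is under the lens at (130,200). Handing in.

```bash
python3 -c "
from workcell import bot
print(bot.close_job())"
```

```text
the job is handed in; nothing more can be done
None
```

The ball is in the tray's pocket, and the arm is holding the tray level and still under the microscope lens. I handed the job in at about 20 s; no verdict was reported.

I lifted the ball out of the cup, set it in the larger tray's pocket where the tray stood, and let go. I then gripped the tray by its handle and carried it level to the microscope.

Last checks:
- **Centring:** the ball is at about (0.542, 0.274), within about 1 mm of the lens axis measured from the side camera. An early fit from the top camera put the lens about 1.5 mm further off in y, which is within the calibration error.
- **Gap:** the ball's top is about 59–60 mm below the lens face, which I estimated at z ≈ 0.261.
- **Level and still:** the tray's slope is about 0.3°, and the arm's joint speeds were essentially zero. The grip opening held at about 0.15.
- **Other objects:** by eye in the top view, the trackball, spool, jar, driver, dish and small tray show where they started, and the microscope is undisturbed.

The ball detector missed the ball in one picture under the lens. A colour and depth fit found it there, and the detector found it again in the next picture, in agreement.

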